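# Ready a rubbing stone from its tube

### The arm

A 6-joint arm with a two-finger parallel gripper is mounted at the origin on the work surface. World frame = base frame: x ahead of the robot, y to its left, z up, the work surface at z = 0. Lengths are in m, angles in degrees, forces in N, time in s.
With the tool pointing down it reaches from about 0.375 to 0.9 m from the base axis. Payload 3.1 kg.
Tool frame: the origin (TCP) lies at the centre of the arm's flange, where the gripper is bolted on; the fingertips stand 182 mm ahead of it and the grasp point (between the pads) lies bot.grip_point_offset ahead of it (bot.grip_point_offset is the distance from the TCP to the grasp point, in m); x points along the fingers, z is the direction in which the jaws open and shut, and the axes are right-handed (so a half turn about x gives the same grasp; the last joint's range is limited). The gripper opens to 87 mm and grips with 3 to 60 N. Pads are 19 mm wide; open, the fingers measure 117 mm over their backs; the gripper's body (75 mm by 190 mm) begins 51 mm behind the grasp point.
Start: joints at [59.158, 30.224, 82.088, -0, 67.689, -10.227], TCP at [0.22, 0.585, 0.405] pointing down, gripper open.
Joint ranges: [-176.69, 176.69], [-43.24, 126.21], [12.49, 139.97], [-82, 262], [0, 151.66], [-163.58, 163.58]. Speed limits (degrees/s): [159.86, 159.86, 180, 180, 180, 180].

### API

Orientations are given as a 3x3 rotation matrix whose columns are the frame's x, y, z axes.
In Python, from rig import bot gives the robot as it stands.
- The arm moves only by the tool step_arm, never from a script. Its argument "motion" is a list that holds one entry, the list of rows, each a list of 7 numbers: the turn, a rotation vector about the world's x, y, z in degrees, then the shift along the world's x, y, z in mm, then the finger opening in mm, from 0 to 87. A call has 1 to 12 rows; each row is the pose to reach, as a shift and turn from the pose commanded when the call began; what a row does not reach only later rows make up. A row lasts 1/12 s, in which the tool goes at most 41.7 mm and 7.16 degrees, less where a joint would pass 70% of its speed; a pose out of reach is approached as far as the arm can. A call with a gripper value outside its range is refused whole. The fingers move at their own pace and stop on an object; the grip force is fixed at half the most. Time passes only in rows, so rows that repeat a pose let the fingers close. It gives the time, the measured TCP pose, the force and the opening at its end, in the units of the state.
- bot.read_state(): the state, without advancing time (a new reading comes with each control period).
- bot.capture(name): name is "side" or "top"; returns a dict with "frame" (400x640x3 uint8, red, green, blue), "range_z" (400x640 float32, m along the optical axis (not along the pixel's ray), 0 where there is no reading), "fx", "fy", "cx", "cy" (pixels), "cam_to_world" (4x4, takes a point from camera to world coordinates). Camera axes: x right, y down, z forward; pixel columns grow to the right and rows downward; lengths in m; the calibration is good to about 2 mm. A picture is of the moment at which its call begins.
- bot.hand_in(): hands the job in, once; it reports no verdict.
The state is a dict: "time_s": time; "joint_positions": joint angles; "qvel": joint speeds; "tau": joint torques, N m; "position": TCP position; "tcp_rot": TCP orientation; "force": force on the tool from outside, world axes, zero at the start; "moment": the same for the moment, N m; "opening": opening from 0.0 (shut) to 1.0 (fully open).
Only numpy, scipy, OpenCV 4.12 (cv2) and the standard library are available. Lean on these libraries where they do the work, as an engineer would, in place of code of your own. Each camera call takes 0.05 s, during which the arm holds its last target.

### The job

Get a fresh rubbing stone ready for the vase polisher: gently lay the standing open card tube in the wooden rest with its mouth towards the white tray, let go, and take it again near its middle. Lift it and tip its mouth down just until the first stone slides and its end stands about 2 cm out of the mouth, stopping it there without letting it fall out. Lay the tube gently back, level in the middle of the rest, mouth towards the tray, with the stone's end still standing out to be pinched; leave the capped tube, mug and vase where they are.

Things in the scene. Friction and masses are not known exactly. Their poses are not given: they have to be found in the camera images.
- tube: Open round brown card tube, 200 mm long, 42 mm outside diameter, 4 mm wall (bore 34 mm), 6 mm bottom; 100 g empty, about 320 g with its two stones. Origin at the centre of the underside of its closed bottom, z axis along it towards the open mouth. It starts upright on the table, mouth up. 25 to 40 N grips it well; much harder, it trembles and the stones creep at smaller dips.
- tube_mouth (a point): Centre of the tube's open end, in the plane of the rim (200 mm from the tube's origin); axes as the tube's.
- tube_middle (a point): Point on the tube's axis halfway along it, 100 mm from either end; axes as the tube's.
- first_stone: The rubbing stone nearer the mouth: plain grey round stick, 27 mm diameter, 88 mm long, about 110 g. Origin at the centre of its inner end, z axis towards its outer end, which starts 18 mm inside the rim. It slides only when the mouth dips some 18 to 36 degrees below level, differently each time, and then soon runs fast; turning the tube back towards level stops it.
- first_stone_tip (a point): Centre of the first stone's outer end (the end that comes out of the mouth), 88 mm from the stone's origin; axes as the stone's. It stands out of the mouth by its distance beyond tube_mouth along the tube's z axis.
- back_stone: The second, like stone, behind the first and touching it, resting on the tube's bottom; it slides with the first. Origin at the centre of its inner end, z axis towards the mouth.
- rest: Fixed wooden rest: base board 85 x 180 x 14 mm; two upright saddles (90 degree V, 42 mm wide, 14 mm thick, 67 mm high, V bottom 50 mm high) 65 mm either side of its centre along its y axis. The tube lies in both Vs along that axis, its own axis 80 mm above the table. Origin at the centre of the underside; +y points to the white tray.
- rest_cradle (a point): The point where the tube's middle belongs when the tube lies in the rest: above the rest's centre, 80 mm above the table; axes as the rest's.
- tray: Fixed shallow white tray with a blue rim, 130 x 120 x 22 mm (25 mm over the rim), beyond the +y end of the rest; its centre is 158 mm from the rest's centre. Origin at the centre of the underside.
- short_tube: Bystander: shorter brown card tube with a white cap, 122 mm high, 46 mm across the cap, standing near the open tube (either may stand nearer the robot). Origin at the centre of its underside.
- mug: Bystander: white mug, 90 mm high, 76 mm across. Origin at the centre of its underside.
- vase: Bystander: small copper vase, 150 mm high, 100 mm across. Origin at the centre of its underside.
Things that resemble listed ones, but are neither listed nor needed, are in the scene too. Of the things that look like the rest, take the one that is farthest to the robot's left at the start.

How it is judged:
By the outcome, as a careful person would: the job done as asked, in the order asked, and still so for the second after the job is handed in, with the robot touching nothing.
It also fails if it takes over 72 s, if anything falls off the work surface, if the arm or the gripper's body presses on something with over 40 N, if the wrist force passes 120 N, or if a joint passes its speed limit or range.

## Working session

There is one attempt and no reset: what is moved stays moved. The work goes in short steps, Python scripts to look and compute and a tool call to move; the robot and the scene stay as the last step left them, time stands still between calls to the robot, and variables do not carry over. Pictures are saved under pics/ and viewed, and the job is handed in when it is done.

Besides the shell and the picture viewer there is one more tool, called after ">>>" as name(argument=value, ...), one argument or row to a line, values as JSON. step_arm: Moves the arm, as the interface text tells. Its arguments: {"type":"object","properties":{"motion":{"type":"array"}},"required":["motion"]}

```bash
ls; mkdir -p pics
python3 - <<'E'
from rig import bot
import cv2, numpy as np
print(bot.read_state(), bot.grip_point_offset)
for n in("side","top"):
    c=bot.capture(n); cv2.imwrite(f"pics/{n}0.png",c["frame"][:,:,::-1]); np.savez(f"pics/{n}0.npz",**c)
    print(n,c["fx"],c["fy"],c["cx"],c["cy"],c["cam_to_world"].round(3).tolist())
E
```

```text
pics
{'time_s': 0.0, 'joint_positions': array([ 5.91582162e+01,  3.02790871e+01,  8.21558624e+01, -1.79236494e-04,
        6.76871280e+01, -1.02274124e+01]), 'qvel': array([-0.02070032, -0.02537853, -0.01643151,  0.07849674, -0.03131812,
        0.08546219]), 'tau': array([ 1.74149645e-03, -4.40046430e+01, -1.76591599e+01,  6.33892254e-02,
        5.81398350e-02, -1.71820516e-04]), 'position': array([0.21984694, 0.58469914, 0.40377281]), 'tcp_rot': array([[-1.08983515e-03, -9.35971469e-01,  3.52074170e-01],
       [-1.83083288e-03,  3.52075656e-01,  9.35969754e-01],
       [-9.99997730e-01,  3.75463770e-04, -2.09731177e-03]]), 'force': array([ 0.25499631,  0.15578503, -0.31700257]), 'moment': array([-0.00375359,  0.01739079,  0.01667482]), 'opening': 1.0000635747521414} 0.1635
side 477.94321190862166 477.94321190862166 324.74792490976125 191.29342235587757 [[0.821, -0.439, 0.366, 0.112], [-0.572, -0.637, 0.517, -0.551], [0.007, -0.634, -0.773, 1.11], [0.0, 0.0, 0.0, 1.0]]
top 365.05135661570284 365.05135661570284 317.9554534120015 202.60317818559804 [[-0.024, -0.997, 0.073, 0.482], [-0.999, 0.023, -0.023, 0.115], [0.021, -0.074, -0.997, 1.246], [0.0, 0.0, 0.0, 1.0]]
```

View pics/side0.png

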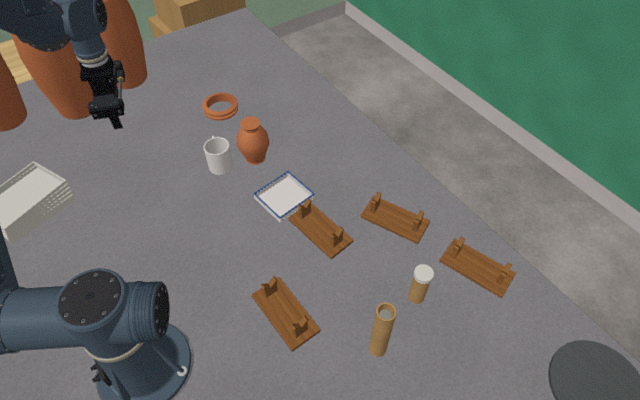

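View pics/top0.png

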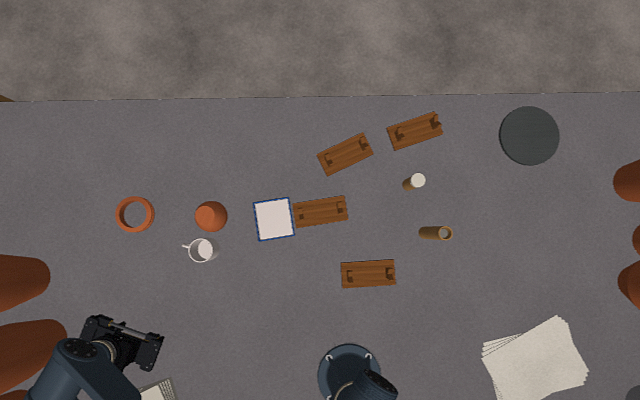

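The side view shows the open tube at about (383,330), the capped one at (420,284) and the tray at (284,195), with the nearest rest at (320,229). In the top view the tube mouth is at (446,233), the rest at (320,211) and the tray at (274,219). I'll measure all of these next.

```bash
cat > h.py <<'E'
import numpy as np, cv2
def pts(c):
    z=np.array(c["range_z"],float); v,u=np.mgrid[0:z.shape[0],0:z.shape[1]]
    P=np.stack([(u-c["cx"])/c["fx"]*z,(v-c["cy"])/c["fy"]*z,z,np.ones_like(z)],-1)
    W=P@np.array(c["cam_to_world"]).T
    W=W[...,:3]; W[z<=0]=np.nan
    return W
def ray(c,u,v,h):
    T=np.array(c["cam_to_world"]); d=T[:3,:3]@[(u-c["cx"])/c["fx"],(v-c["cy"])/c["fy"],1]; o=T[:3,3]
    return o+d*(h-o[2])/d[2]
def proj(c,p):
    T=np.array(c["cam_to_world"]); q=T[:3,:3].T@(np.array(p)-T[:3,3])
    return np.array([c["fx"]*q[0]/q[2]+c["cx"],c["fy"]*q[1]/q[2]+c["cy"]])
E
python3 - <<'E'
from h import *
np.set_printoptions(precision=4,suppress=True)
for n in("top","side"):
    c=dict(np.load(f"pics/{n}0.npz")); W=pts(c); hsv=cv2.cvtColor(c["frame"],cv2.COLOR_RGB2HSV)
    f=c["frame"].astype(int)
    print(n,"table z",np.nanmedian(W[...,2]))
    H=W[...,2]
    m=(hsv[...,1]>70)&(hsv[...,0]<22)|((H>0.008)&(hsv[...,1]<60)&(hsv[...,2]>160))|((hsv[...,0]>100)&(hsv[...,0]<130)&(hsv[...,1]>90))
    m&=(W[...,0]>0.3)&(W[...,0]<0.8)&(abs(W[...,1]-0.05)<0.55)
    k,l,s,ce=cv2.connectedComponentsWithStats(m.astype(np.uint8))
    for i in range(1,k):
        if s[i,4]<60: continue
        P=W[l==i]; 
        if np.nanmax(P[:,2])>0.3: continue
        r=cv2.minAreaRect(P[:,:2].astype(np.float32)*1000)
        zz=np.nanpercentile(P[:,2],97); top=P[P[:,2]>zz-0.012]
        print(ce[i],s[i,4],"rect",np.round(r[0]),np.round(r[1]),round(r[2],1),"z97",round(zz,3),"topmean",top.mean(0), "col",f[l==i].mean(0).round())
E
```

```text
top table z -5.788398935124839e-05
[407.48   139.6776] 425 rect [ 775. -250.] [ 51. 173.] 0.2 z97 0.061 topmean [ 0.7876 -0.1914  0.059 ] col [107.  66.  33.]
[344.3648 154.1596] 1272 rect [740. -10.] [ 84. 182.] 24.8 z97 0.063 topmean [ 0.7405 -0.0088  0.0606] col [110.  68.  34.]
[413.4264 181.624 ] 258 rect [ 629. -222.] [42. 43.] 25.4 z97 0.126 topmean [ 0.6293 -0.2226  0.1225] col [158. 143. 124.]
[319.6532 211.3476] 1335 rect [543.  81.] [ 85. 182.] 7.8 z97 0.063 topmean [0.544  0.0807 0.0602] col [112.  69.  35.]
[273.5045 218.8636] 220 rect [521. 239.] [133. 123.] 8.0 z97 0.029 topmean [0.5238 0.2405 0.024 ] col [ 58.  81. 122.]
[210.558  216.0062] 810 rect [533. 429.] [94. 96.] 39.9 z97 0.153 topmean [0.5331 0.4315 0.1503] col [138.  75.  45.]
[434.5639 232.4667] 360 rect [ 460. -310.] [122.  40.] 84.7 z97 0.202 topmean [ 0.4644 -0.27    0.1983] col [97. 72. 44.]
[199.781  249.4307] 137 rect [424. 469.] [73. 90.] 20.0 z97 0.094 topmean [0.4277 0.4611 0.0893] col [193. 182. 176.]
[368.1461 271.7104] 1198 rect [337. -76.] [ 77. 184.] 1.2 z97 0.064 topmean [ 0.3308 -0.0712  0.0
[... 457 characters left out ...]
1.] [ 95. 182.] 21.5 z97 0.062 topmean [ 0.7411 -0.0123  0.059 ] col [127.  86.  50.]
[320.063  229.0039] 1778 rect [547.  87.] [ 97. 197.] 8.2 z97 0.062 topmean [0.5454 0.0736 0.0591] col [123.  84.  49.]
[462.7137 266.8562] 744 rect [ 775. -255.] [ 50. 173.] 0.5 z97 0.055 topmean [ 0.7855 -0.1963  0.0557] col [126.  86.  50.]
[419.825  283.1043] 623 rect [ 630. -225.] [44. 44.] 56.7 z97 0.125 topmean [ 0.6286 -0.2255  0.1216] col [162. 146. 122.]
[287.4801 312.0141] 2135 rect [340. -70.] [ 81. 194.] 0.3 z97 0.064 topmean [ 0.3329 -0.0823  0.0604] col [124.  84.  48.]
[381.365  330.0675] 874 rect [ 504. -243.] [144.  41.] 38.4 z97 0.202 topmean [ 0.4633 -0.2751  0.1981] col [136. 109.  73.]
```

```bash
cat >> h.py <<'E'
from scipy.spatial.transform import Rotation as Ro
def orient(az,tilt):
    """tool x tilted from down by tilt deg toward horizontal dir az; jaw z horizontal at az-90"""
    a=np.radians(az); t=np.radians(tilt)
    d=np.array([np.cos(a),np.sin(a),0]); x=np.sin(t)*d-np.cos(t)*np.array([0,0,1]); z=np.array([np.sin(a),-np.cos(a),0])
    return np.stack([x,np.cross(z,x),z],1)
def delta(R0,p0,R1,p1):
    return np.r_[Ro.from_matrix(R1@R0.T).as_rotvec(degrees=True),(np.array(p1)-p0)*1000].round(1)
E
python3 - <<'E'
from h import *
np.set_printoptions(precision=4,suppress=True)
for n in("top","side"):
    c=dict(np.load(f"pics/{n}0.npz")); W=pts(c)
    for nm,cx,cy,lo,hi in(("tube",.464,-.272,.194,.21),("short",.629,-.224,.112,.13)):
        m=(np.hypot(W[...,0]-cx,W[...,1]-cy)<.035)&(W[...,2]>lo)&(W[...,2]<hi)
        (q,r)=cv2.minEnclosingCircle(W[m][:,:2].astype(np.float32)*1000); print(n,nm,q,r,m.sum())
R0=orient(159.4,0)
print(R0)
p=np.array([.464,-.272,.13])
for A,t in((80,70),):
    R=orient(A,t); print(p-R[:,0]*.1635, p-R[:,0]*.2335)
E
```

```text
top tube (464.60589599609375, -271.08074951171875) 21.089149475097656 73
top short (630.0919799804688, -221.7383575439453) 23.433195114135742 175
side tube (464.6575927734375, -275.1111145019531) 21.708961486816406 146
side short (629.8569946289062, -224.935546875) 23.12070083618164 295
[[-0.     -0.9361  0.3518]
 [ 0.      0.3518  0.9361]
 [-1.      0.      0.    ]]
[ 0.4373 -0.4233  0.1859] [ 0.4259 -0.4881  0.2099]
```

>>> step_arm(
  motion=[
    [[0, 0, -79, 330, -535, 15, 87], [0, 0, -79, 330, -535, 15, 87], [0, 0, -79, 330, -535, 15, 87], [0, 0, -79, 330, -535, 15, 87], [0, 0, -79, 330, -535, 15, 87], [0, 0, -79, 330, -535, 15, 87], [0, 0, -79, 330, -535, 15, 87], [0, 0, -79, 330, -535, 15, 87], [0, 0, -79, 330, -535, 15, 87], [0, 0, -79, 330, -535, 15, 87], [0, 0, -79, 330, -535, 15, 87], [0, 0, -79, 330, -535, 15, 87]],
  ],
)

```text
time_s: 1.1
position: [0.483, 0.1576, 0.4166]
tcp_rot: [[-0.001, 0.172, 0.985], [0.0, 0.985, -0.172], [-1.0, 0.0, -0.001]]
force: [1.1, 0.7, -0.6]
opening: 0.999
```

>>> step_arm(
  motion=[
    [[0, 0, 0, 20, -100, 60, 87], [0, 0, 0, 20, -140, 70, 87], [0, 0, 0, 0, -640, 70, 87], [0, 0, 0, 0, -640, 70, 87], [0, 0, 0, -30, -640, 70, 87], [0, 0, 0, -50, -640, 70, 87], [0, 0, 0, -50, -640, 70, 87], [0, 0, 0, -50, -640, 70, 87], [0, 0, 0, -50, -640, 70, 87], [0, 0, 0, -50, -640, 70, 87], [0, 0, 0, -50, -640, 70, 87], [0, 0, 0, -50, -640, 70, 87]],
  ],
)

```text
time_s: 2.1
position: [0.4512, -0.3286, 0.4779]
tcp_rot: [[-0.001, 0.167, 0.986], [0.001, 0.986, -0.167], [-1.0, 0.001, -0.001]]
force: [0.5, 0.1, -0.7]
opening: 1.002
```

Run:
```python
from rig import bot
from h import *
np.set_printoptions(precision=4,suppress=True)
s=bot.read_state(); print(s["joint_positions"],s["position"])
p=np.array([.4646,-.273,.13]); 
for t,b in((35,.2435),(70,.2435),(70,.1635)):
    R=orient(80,t); print(t,delta(s["tcp_rot"],s["position"],R,p-R[:,0]*b),(p-R[:,0]*b))
```

```text
[-47.5392  20.5073  86.5113   0.0096  73.0346 -37.9044] [ 0.4512 -0.3286  0.4779]
35 [  34.4   -6.    -0.4  -10.8  -81.9 -148.5] [ 0.4403 -0.4105  0.3295]
70 [  68.9  -12.    -0.3  -26.3 -169.7 -264.6] [ 0.4249 -0.4983  0.2133]
70 [  68.9  -12.    -0.3  -13.3  -95.7 -292. ] [ 0.4379 -0.4243  0.1859]
```

>>> step_arm(
  motion=[
    [[0, 0, 0, -10, -40, 0, 87], [0, 0, 0, -15, -80, 0, 87], [6.9, -1.2, 0, -20, -120, 0, 87], [13.8, -2.4, 0, -22, -150, -10, 87], [20.7, -3.6, 0, -24, -165, -30, 87], [27.6, -4.8, 0, -26, -170, -60, 87], [34.5, -6, 0, -26, -170, -90, 87], [41.4, -7.2, 0, -26, -170, -120, 87], [48.3, -8.4, 0, -26, -170, -150, 87], [55.2, -9.6, 0, -26, -170, -180, 87], [62.1, -10.8, 0, -26, -170, -200, 87], [68.9, -12, 0, -26, -170, -220, 87]],
  ],
)

```text
time_s: 3.1
position: [0.4257, -0.4967, 0.2559]
tcp_rot: [[0.162, 0.054, 0.985], [0.928, 0.332, -0.171], [-0.336, 0.942, 0.003]]
force: [0.4, 0.3, -0.8]
opening: 0.997
```

Run:
```python
from rig import bot
from h import *
np.set_printoptions(precision=4,suppress=True)
s=bot.read_state(); print(s["joint_positions"],s["position"],s["tcp_rot"])
p=np.array([.4646,-.273,.13]); 
for t,b in((70,.2435),(70,.1635)):
    R=orient(80,t); print(t,delta(s["tcp_rot"],s["position"],R,p-R[:,0]*b),(p-R[:,0]*b))
```

```text
[-65.1165  53.9675  72.0791  36.456  115.3192 -59.5161] [ 0.4257 -0.4967  0.2559] [[ 0.1617  0.0545  0.9853]
 [ 0.9278  0.3318 -0.1707]
 [-0.3362  0.9418  0.0031]]
70 [ -0.3   0.2  -0.2  -0.9  -1.6 -42.6] [ 0.4249 -0.4983  0.2133]
70 [ -0.3   0.2  -0.2  12.2  72.4 -70. ] [ 0.4379 -0.4243  0.1859]
```

>>> step_arm(
  motion=[
    [[0, 0, 0, -1, -2, -22, 87], [0, 0, 0, -1, -2, -43, 87], [0, 0, 0, 1, 8, -47, 87], [0, 0, 0, 3, 20, -51, 87], [0, 0, 0, 6, 35, -56, 87], [0, 0, 0, 8, 50, -62, 87], [0, 0, 0, 10, 60, -66, 87], [0, 0, 0, 11, 67, -68, 87], [0, 0, 0, 12, 72, -70, 87], [0, 0, 0, 12, 72, -70, 87], [0, 0, 0, 12, 72, -70, 87]],
  ],
)

```text
time_s: 4.02
position: [0.4383, -0.4249, 0.1885]
tcp_rot: [[0.161, 0.054, 0.985], [0.925, 0.339, -0.17], [-0.344, 0.939, 0.005]]
force: [-0.6, -0.2, -0.1]
opening: 1.002
```

Run:
```python
from rig import bot
from h import *
np.set_printoptions(precision=4,suppress=True)
s=bot.read_state(); print(s["joint_positions"],s["position"],s["position"]+s["tcp_rot"][:,0]*.1635,s["time_s"])
for n in("side","top"):
    c=bot.capture(n); 
    q=proj(c,[.4646,-.273,.15]).astype(int); f=c["frame"][max(0,q[1]-75):q[1]+75,max(0,q[0]-100):q[0]+100,::-1]
    cv2.imwrite(f"pics/{n}1.png",cv2.resize(f,None,fx=4,fy=4,interpolation=cv2.INTER_CUBIC)); np.savez(f"pics/{n}1.npz",**c)
```

```text
[-61.5425  56.776   80.5943  36.9449 104.24   -64.6133] [ 0.4383 -0.4249  0.1885] [ 0.4646 -0.2737  0.1324] 4.0167
```

View pics/side1.png

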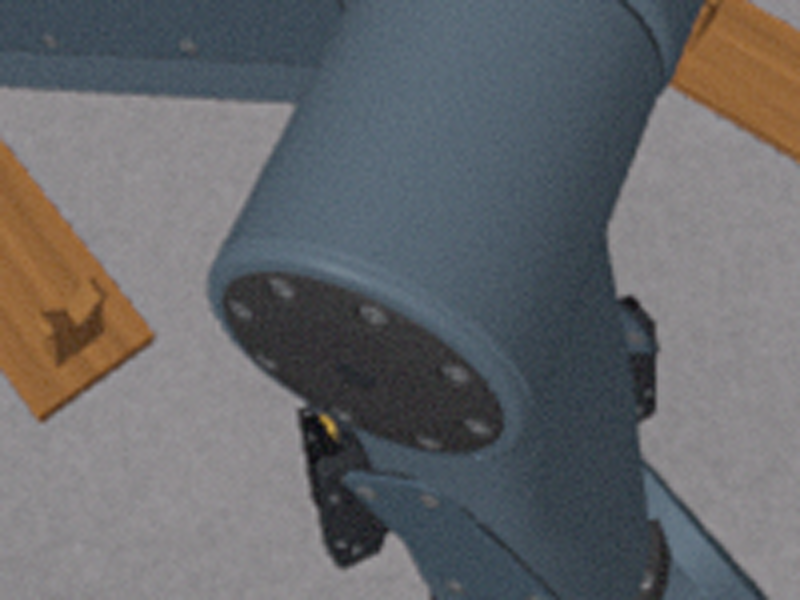

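View pics/top1.png

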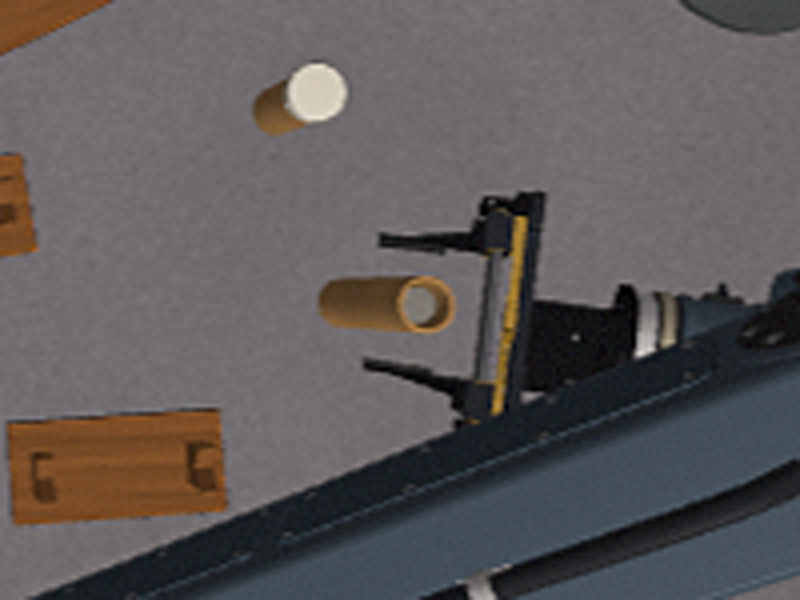

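The side view has the arm hiding the tube. In the top view the tube mouth at (425,303) lies between the jaws. Closing now.

>>> step_arm(
  motion=[
    [[0, 0, 0, 0, 0, 0, 46], [0, 0, 0, 0, 0, 0, 44], [0, 0, 0, 0, 0, 0, 40], [0, 0, 0, 0, 0, 0, 30], [0, 0, 0, 0, 0, 0, 20], [0, 0, 0, 0, 0, 0, 20], [0, 0, 0, 0, 0, 0, 20], [0, 0, 0, 0, 0, 0, 20]],
  ],
)

```text
time_s: 4.78
position: [0.4381, -0.4247, 0.1882]
tcp_rot: [[0.161, 0.054, 0.985], [0.925, 0.339, -0.17], [-0.343, 0.939, 0.005]]
force: [0.7, 0.6, 0.6]
opening: 0.478
```

Run:
```python
from rig import bot
s=bot.read_state(); print(s["force"],s["moment"],s["opening"]*87,s["time_s"],s["position"])
```

```text
[0.70306266 0.58073865 0.55647563] [-0.55775821  0.04854562 -0.08229093] 41.62889101404477 4.7833 [ 0.43810883 -0.424729    0.18817994]
```

```bash
cat >> h.py <<'E'
U=np.array([np.cos(np.radians(97.9)),np.sin(np.radians(97.9)),0]); C=np.array([.543,.080,.080]); G=.1635
def rows(s,wps,fr=None):
    """wps: list of (az,tilt,grasp point)"""
    for az,t,g in wps:
        R=orient(az,t); print(delta(s["tcp_rot"],s["position"],R,np.array(g)-R[:,0]*G).tolist())
E
python3 - <<'E'
from rig import bot
from h import *
s=bot.read_state()
g0=s["position"]+s["tcp_rot"][:,0]*G; print(g0)
g1=g0+[0,0,.14]; g2=C+.032*U+[0,0,.15]
print(g1,g2)
w=[(80,70,g0+[0,0,.14*k]) for k in(.1,.3,.6,.9,1)]
N=20
for i in range(1,N+1):
    f=(1-np.cos(np.pi*i/N))/2
    w.append((80+17.9*f,70-70*i/N,g1+(g2-g1)*f))
rows(s,w)
E
```

```text
[ 0.46448494 -0.27342354  0.13211563]
[ 0.46448494 -0.27342354  0.27211563] [0.53860177 0.1116963  0.23      ]
[0.1, 0.2, -0.2, -0.3, -0.0, 13.9]
[0.1, 0.2, -0.2, -0.3, -0.0, 41.9]
[0.1, 0.2, -0.2, -0.3, -0.0, 83.9]
[0.1, 0.2, -0.2, -0.3, -0.0, 125.9]
[0.1, 0.2, -0.2, -0.3, -0.0, 139.9]
[-3.4, 0.8, -0.1, 1.1, 6.0, 148.9]
[-6.8, 1.4, 0.2, 4.0, 17.1, 157.1]
[-10.3, 2.0, 0.7, 8.3, 33.2, 164.6]
[-13.7, 2.4, 1.5, 13.9, 54.0, 171.3]
[-17.2, 2.9, 2.4, 20.6, 79.1, 177.3]
[-20.7, 3.2, 3.4, 28.1, 108.0, 182.5]
[-24.2, 3.4, 4.6, 36.2, 140.3, 187.0]
[-27.7, 3.6, 5.8, 44.7, 175.2, 190.9]
[-31.3, 3.6, 7.1, 53.3, 212.1, 194.1]
[-34.8, 3.6, 8.4, 61.7, 250.1, 196.8]
[-38.3, 3.4, 9.7, 69.8, 288.6, 199.0]
[-41.9, 3.2, 10.9, 77.2, 326.6, 200.7]
[-45.4, 2.9, 12.0, 83.8, 363.6, 202.1]
[-49.0, 2.6, 13.0, 89.5, 398.6, 203.1]
[-52.5, 2.3, 13.9, 94.2, 431.1, 203.9]
[-56.1, 2.0, 14.6, 97.7, 460.3, 204.5]
[-59.6, 1.7, 15.1, 100.0, 485.9, 204.9]
[-63.1, 1.5, 15.3, 101.3, 507.2, 205.1]
[-66.7, 1.4, 15.4, 101.4, 524.2, 205.3]
[-70.2, 1.4, 15.3, 100.5, 536.4, 205.3]
```

>>> step_arm(
  motion=[
    [[0, 0, 0, 0, 0, 8, 20], [0, 0, 0, 0, 0, 25, 20], [0, 0, 0, 0, 0, 55, 20], [0, 0, 0, 0, 0, 90, 20], [0, 0, 0, 0, 0, 120, 20], [0, 0, 0, 0, 0, 140, 20], [-3.4, 0.8, 0, 1, 6, 149, 20], [-6.8, 1.4, 0.2, 4, 17, 157, 20], [-10.3, 2, 0.7, 8, 33, 165, 20], [-13.7, 2.4, 1.5, 14, 54, 171, 20], [-17.2, 2.9, 2.4, 21, 79, 177, 20], [-20.7, 3.2, 3.4, 28, 108, 182, 20]],
  ],
)

```text
time_s: 5.78
position: [0.4659, -0.3166, 0.3706]
tcp_rot: [[0.083, 0.073, 0.994], [0.747, 0.656, -0.111], [-0.66, 0.751, -0.0]]
force: [0.5, 0.5, -3.5]
opening: 0.475
```

Run:
```python
from rig import bot
from h import *
s=bot.read_state(); print(s["joint_positions"].round(1),s["opening"]*87,s["force"],s["time_s"])
g0=s["position"]+s["tcp_rot"][:,0]*G; print(g0)
g1=np.array([ 0.46448494,-0.27342354 ,0.27211563]); g2=C+.032*U+[0,0,.15]
w=[]
N=20
for i in range(8,N+1):
    f=(1-np.cos(np.pi*i/N))/2
    w.append((80+17.9*f,70-70*i/N,g1+(g2-g1)*f))
rows(s,w)
```

```text
[-52.3  34.5  88.   31.6  95.8 -53.9] 41.287580285348156 [ 0.54079459  0.4564611  -3.50422225] 5.7833
[ 0.47954236 -0.19453903  0.2626667 ]
[-6.7, 0.6, 2.5, 16.9, 67.1, 8.5]
[-10.2, 0.8, 3.9, 25.5, 103.9, 11.7]
[-13.7, 0.9, 5.3, 33.9, 142.0, 14.4]
[-17.2, 0.9, 6.7, 41.9, 180.4, 16.6]
[-20.7, 0.8, 8.0, 49.4, 218.5, 18.3]
[-24.2, 0.7, 9.2, 56.0, 255.4, 19.7]
[-27.7, 0.5, 10.4, 61.7, 290.5, 20.7]
[-31.2, 0.3, 11.4, 66.3, 322.9, 21.5]
[-34.8, 0.1, 12.2, 69.9, 352.2, 22.1]
[-38.3, -0.2, 12.8, 72.2, 377.7, 22.5]
[-41.8, -0.4, 13.2, 73.4, 399.1, 22.7]
[-45.3, -0.6, 13.4, 73.6, 416.0, 22.9]
[-48.8, -0.7, 13.4, 72.7, 428.3, 22.9]
```

>>> step_arm(
  motion=[
    [[-4, 0.4, 1.2, 8, 34, 5, 20], [-7.5, 0.6, 2.6, 17, 68, 9, 20], [-11, 0.8, 4, 26, 104, 12, 20], [-14.5, 0.9, 5.3, 34, 142, 14, 20], [-18, 0.9, 6.7, 42, 180, 16, 20], [-21.5, 0.8, 8, 49, 218, 18, 20], [-25, 0.7, 9.2, 56, 255, 20, 20], [-28.5, 0.5, 10.4, 62, 290, 21, 20], [-32, 0.3, 11.4, 66, 323, 21, 20], [-35, 0.1, 12.2, 70, 352, 22, 20], [-38.3, -0.2, 12.8, 72, 377, 22, 20], [-41.8, -0.4, 13.2, 73, 395, 23, 20]],
  ],
)

```text
time_s: 6.78
position: [0.538, 0.0808, 0.393]
tcp_rot: [[-0.02, -0.131, 0.991], [0.124, 0.983, 0.132], [-0.992, 0.126, -0.003]]
force: [-0.0, -0.2, -4.1]
opening: 0.474
```

>>> step_arm(
  motion=[
    [[-2, 0, 0, 0, 10, 0, 20], [-4, 0, 0, 0, 18, 0, 20], [-5, 0, 0, 0, 22, 0, 20], [-5, 0, 0, 0, 22, 0, 20], [-5, 0, 0, 0, 22, 0, 20]],
  ],
)

```text
time_s: 7.2
position: [0.5386, 0.1003, 0.393]
tcp_rot: [[-0.019, -0.129, 0.991], [0.039, 0.991, 0.13], [-0.999, 0.042, -0.013]]
force: [-0.6, -0.6, -2.7]
opening: 0.476
```

Run:
```python
from rig import bot
from h import *
s=bot.read_state(); print(s["joint_positions"].round(1),s["opening"]*87,s["force"],s["time_s"])
print(s["tcp_rot"].round(3)); g0=s["position"]+s["tcp_rot"][:,0]*G; print(g0)
g=C+.032*U
rows(s,[(97.9,-15,g+[0,0,.15]),(97.9,-20,g+[0,0,.1])])
for n in("side","top"):
    c=bot.capture(n); cv2.imwrite(f"pics/{n}2.png",c["frame"][:,:,::-1]); np.savez(f"pics/{n}2.npz",**c)
```

```text
[ -1.7  25.3  93.8   2.5  62.1 -10.3] 41.42882673959686 [-0.56795086 -0.55162805 -2.68989944] 7.2
[[-0.019 -0.129  0.991]
 [ 0.039  0.991  0.13 ]
 [-0.999  0.042 -0.013]]
[0.53558199 0.10674963 0.22963565]
[-17.1, -3.1, 0.6, -5.9, 53.3, -5.1]
[-22.1, -3.7, 0.6, -7.7, 66.8, -59.3]
```

View pics/side2.png

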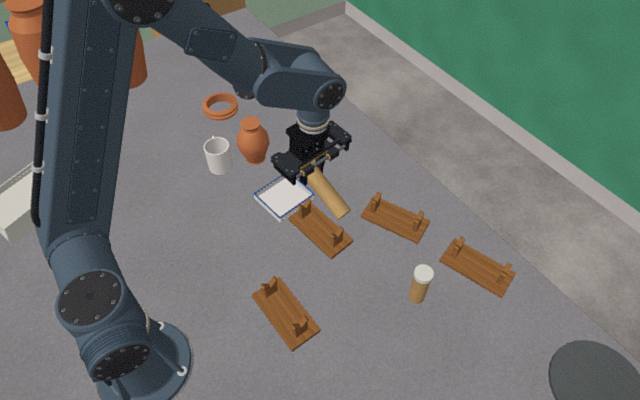

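View pics/top2.png

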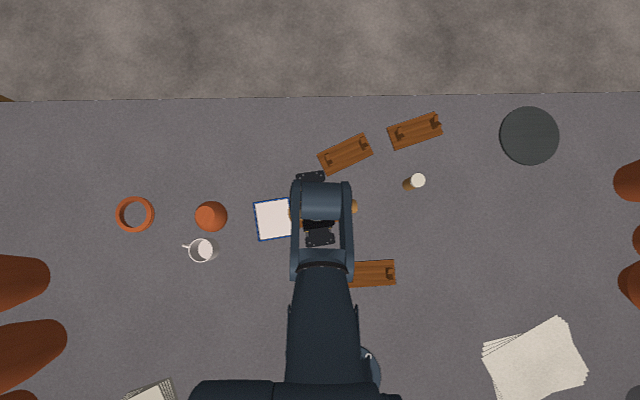

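```bash
cat >> h.py <<'E'
def tubefit(c,zmin=.105,dbg=None,ctr=C):
    W=pts(c); hsv=cv2.cvtColor(c["frame"],cv2.COLOR_RGB2HSV)
    m=(hsv[...,1]>80)&(hsv[...,0]>8)&(hsv[...,0]<22)&(hsv[...,2]>70)&(W[...,2]>zmin)&(np.hypot(W[...,0]-ctr[0],W[...,1]-ctr[1])<.17)&(W[...,2]<.4)
    k,l,s,ce=cv2.connectedComponentsWithStats(m.astype(np.uint8)); i=1+np.argmax(s[1:,4]); m=l==i
    P=W[m]
    from scipy.optimize import least_squares
    def f(x):
        a=np.array([x[0],1,x[1]]);a/=np.linalg.norm(a); o=np.array([x[2],P[:,1].mean(),x[3]])
        q=P-o; d=q-np.outer(q@a,a); return np.linalg.norm(d,axis=1)-.021
    r=least_squares(f,[-.14,0.2,P[:,0].mean(),P[:,2].mean()-.015],loss="soft_l1",f_scale=.002)
    a=np.array([r.x[0],1,r.x[1]]);a/=np.linalg.norm(a); o=np.array([r.x[2],P[:,1].mean(),r.x[3]])
    t=(P-o)@a
    return a,o,o+a*np.percentile(t,1),o+a*np.percentile(t,99),m.sum(),np.median(abs(r.fun)),m
E
python3 - <<'E'
from h import *
np.set_printoptions(precision=4,suppress=True)
for n in("side","top"):
    c=dict(np.load(f"pics/{n}2.npz")); r=tubefit(c,.12); print(n,r[:6]); a=r[0]
    print("pitch",np.degrees(np.arcsin(a[2])),"az",np.degrees(np.arctan2(a[1],a[0])))
E
```

```text
side (array([-0.1128,  0.9123,  0.3936]), array([0.5439, 0.0374, 0.1989]), array([ 0.5502, -0.0138,  0.1769]), array([0.5356, 0.104 , 0.2277]), np.int64(888), np.float64(0.0010839789381260744))
pitch 23.17977100673177 az 97.05125446412174
top (array([-0.0182,  0.8569,  0.5151]), array([ 0.5487, -0.0114,  0.1761]), array([ 0.5487, -0.0102,  0.1768]), array([0.5483, 0.0081, 0.1878]), np.int64(65), np.float64(0.000793006426408456))
pitch 31.003221951198547 az 91.2137931135343
```

>>> step_arm(
  motion=[
    [[-2, -0.4, 0.1, -1, 6, -3, 20], [-5, -0.9, 0.2, -2, 15, -8, 20], [-8, -1.5, 0.3, -3, 25, -15, 20], [-11, -2, 0.4, -4, 35, -24, 20], [-14, -2.5, 0.5, -5, 45, -34, 20], [-17, -3, 0.6, -6, 53, -44, 20], [-19.5, -3.3, 0.6, -7, 60, -52, 20], [-21.2, -3.6, 0.6, -7.5, 64, -57, 20], [-22.1, -3.7, 0.6, -7.7, 67, -59, 20], [-22.1, -3.7, 0.6, -7.7, 67, -59, 20], [-22.1, -3.7, 0.6, -7.7, 67, -59, 20]],
  ],
)

```text
time_s: 8.22
position: [0.5317, 0.1669, 0.3342]
tcp_rot: [[0.047, -0.128, 0.991], [-0.339, 0.931, 0.137], [-0.94, -0.342, 0.0]]
force: [0.3, 0.1, -3.4]
opening: 0.474
```

Run:
```python
from rig import bot
from h import *
np.set_printoptions(precision=4,suppress=True)
s=bot.read_state(); print(s["joint_positions"].round(1),s["opening"]*87,s["force"],s["time_s"])
print(s["tcp_rot"].round(3)); g0=s["position"]+s["tcp_rot"][:,0]*G; print(g0)
g=C+.032*U
rows(s,[(97.9,-20,g+[0,0,.1]),(97.9,-20,g+[0,0,.0])])
for n in("side",):
    c=bot.capture(n); cv2.imwrite(f"pics/{n}3.png",c["frame"][80:280,200:420,::-1]); np.savez(f"pics/{n}3.npz",**c)
    r=tubefit(c,.12); print(n,r[:6]); a=r[0]
    print("pitch",np.degrees(np.arcsin(a[2])),"az",np.degrees(np.arctan2(a[1],a[0])))
    c0=dict(np.load("pics/side0.npz")); W=pts(c0); m=(W[...,2]>.045)&(W[...,2]<.075)&(np.hypot(W[...,0]-C[0],W[...,1]-C[1])<.09)
    q=W[m]; t=(q-C)@U; v=(q-C)@np.array([U[1],-U[0],0])
    for sgn in(1,-1):
        k=t*sgn>0; print("saddle",sgn,"along",np.percentile(t[k],[2,50,98])*1000,"across",np.percentile(v[k],[1,50,99])*1000)
    c0=dict(np.load("pics/top0.npz")); W=pts(c0); m=(W[...,2]>.045)&(W[...,2]<.075)&(np.hypot(W[...,0]-C[0],W[...,1]-C[1])<.09)
    q=W[m]; t=(q-C)@U; v=(q-C)@np.array([U[1],-U[0],0])
    for sgn in(1,-1):
        k=t*sgn>0; print("top saddle",sgn,"along",np.percentile(t[k],[2,50,98])*1000,"across",np.percentile(v[k],[1,50,99])*1000)
```

```text
[ 10.3  31.6  95.  -24.1  56.8  16.4] 41.27255273304895 [ 0.265   0.149  -3.4312] 8.2167
[[ 0.047 -0.128  0.991]
 [-0.339  0.931  0.137]
 [-0.94  -0.342  0.   ]]
[0.5394 0.1115 0.1806]
[0.0, 0.0, 0.0, -0.7, 0.2, -0.6]
[0.0, 0.0, 0.0, -0.7, 0.2, -100.6]
side (array([-0.144 ,  0.9894,  0.0191]), array([0.5484, 0.0432, 0.1784]), array([ 0.5578, -0.0211,  0.1772]), array([0.5362, 0.1272, 0.18  ]), np.int64(933), np.float64(0.001071642209224767))
pitch 1.0953659035803114 az 98.27967499489714
saddle 1 along [56.9944 62.5209 73.165 ] across [-18.9986   2.821   20.5014]
saddle -1 along [-72.6617 -66.7754 -58.2371] across [-19.0808   3.0192  21.8067]
top saddle 1 along [61.1898 67.8027 74.4524] across [-19.7972   1.1934  21.8129]
top saddle -1 along [-68.976  -62.3091 -55.2104] across [-18.7387   2.0807  21.6704]
```

View pics/side3.png

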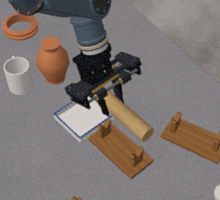

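>>> step_arm(
  motion=[
    [[0, 0, 0, 0, 1, -8, 20], [0, 0, 0, 0, 1, -22, 20], [0, 0, 0, 0, 1, -38, 20], [0, 0, 0, 0, 1, -54, 20], [0, 0, 0, 0, 1, -68, 20], [0, 0, 0, 0, 1, -79, 20], [0, 0, 0, 0, 1, -86, 20], [0, 0, 0, 0, 1, -90, 20], [0, 0, 0, 0, 1, -92, 20], [0, 0, 0, 0, 1, -94, 20], [0, 0, 0, 0, 1, -95, 20], [0, 0, 0, 0, 1, -96, 20]],
  ],
)

```text
time_s: 9.27
position: [0.5316, 0.1683, 0.2387]
tcp_rot: [[0.049, -0.129, 0.99], [-0.34, 0.93, 0.138], [-0.939, -0.343, 0.002]]
force: [0.2, 0.3, -3.4]
opening: 0.472
```

>>> step_arm(
  motion=[
    [[0, 0, 0, 0, 0, -1, 20], [0, 0, 0, 0, 0, -2, 20], [0, 0, 0, 0, 0, -2, 20]],
  ],
)

```text
time_s: 9.52
position: [0.5315, 0.1683, 0.2364]
tcp_rot: [[0.048, -0.129, 0.99], [-0.34, 0.93, 0.138], [-0.939, -0.343, 0.001]]
force: [0.3, 0.4, -3.2]
opening: 0.475
```

Run:
```python
from rig import bot
from h import *
np.set_printoptions(precision=4,suppress=True)
s=bot.read_state(); print(s["joint_positions"].round(1),s["opening"]*87,s["force"],s["moment"],s["time_s"])
print(s["tcp_rot"].round(3)); g0=s["position"]+s["tcp_rot"][:,0]*G; print(g0)
for n in("side",):
    c=bot.capture(n); cv2.imwrite(f"pics/{n}4.png",cv2.resize(c["frame"][110:270,220:420,::-1],None,fx=4,fy=4)); np.savez(f"pics/{n}4.npz",**c)
    r=tubefit(c,.07); print(n,r[:6]); a=r[0]
    print("pitch",np.degrees(np.arcsin(a[2])),"az",np.degrees(np.arctan2(a[1],a[0])))
```

```text
[ 10.5  40.5  98.1 -28.5  45.9  23.4] 41.3065099603205 [ 0.3233  0.4431 -3.2407] [0.434  0.0938 0.0785] 9.5167
[[ 0.048 -0.129  0.99 ]
 [-0.34   0.93   0.138]
 [-0.939 -0.343  0.001]]
[0.5394 0.1128 0.0828]
side (array([-0.1401,  0.9901,  0.0091]), array([0.5482, 0.0451, 0.081 ]), array([ 0.5573, -0.0195,  0.0804]), array([0.5368, 0.1257, 0.0817]), np.int64(827), np.float64(0.0012542880409237393))
pitch 0.5218101944641752 az 98.05538756940226
```

View pics/side4.png

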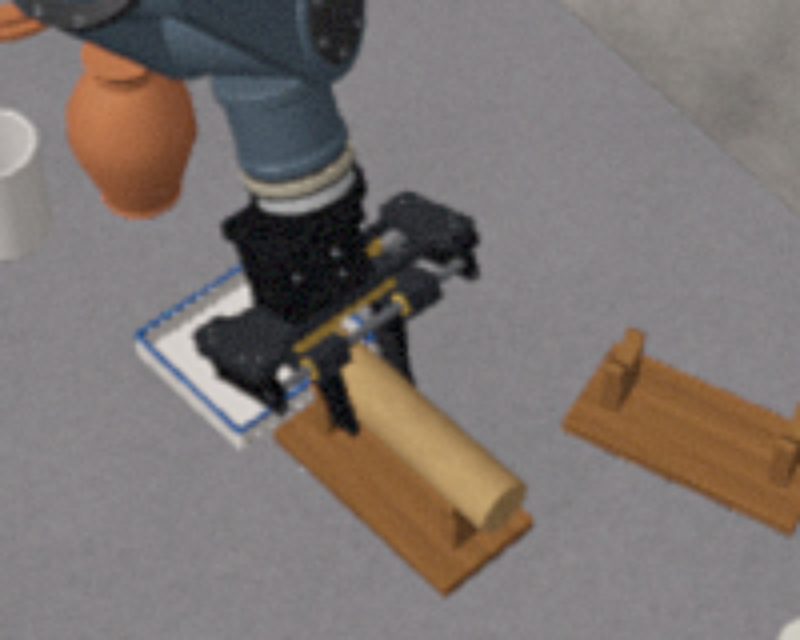

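The tube hangs just above the V of the left-most rest, with its closed end at (490,510) over the near saddle. I'll lower it until it touches.

>>> step_arm(
  motion=[
    [[0, 0, 0, 0, 0, -0.7, 20], [0, 0, 0, 0, 0, -1.4, 20], [0, 0, 0, 0, 0, -2, 20], [0, 0, 0, 0, 0, -2, 20]],
  ],
)

```text
time_s: 9.9
position: [0.5321, 0.1683, 0.2347]
tcp_rot: [[0.05, -0.129, 0.99], [-0.34, 0.93, 0.139], [-0.939, -0.343, 0.003]]
force: [1.1, -0.4, 0.5]
opening: 0.472
```

>>> step_arm(
  motion=[
    [[0, 0, 0, 0, 0, -0.5, 20], [0, 0, 0, 0, 0, -1, 20], [0, 0, 0, 0, 0, -1, 20], [0, 0, 0, 0, 0, -1, 42], [0, 0, 0, 0, 0, -1, 43], [0, 0, 0, 0, 0, -1, 45], [0, 0, 0, 0, 0, -1, 50], [0, 0, 0, 0, 0, -1, 60], [0, 0, 0, 0, 0, -1, 70], [0, 0, 0, 0, 0, -1, 70]],
  ],
)

```text
time_s: 10.73
position: [0.5307, 0.1681, 0.2326]
tcp_rot: [[0.045, -0.13, 0.991], [-0.34, 0.93, 0.137], [-0.939, -0.343, -0.002]]
force: [-0.5, 0.4, 0.3]
opening: 0.718
```

Run:
```python
from rig import bot
from h import *
np.set_printoptions(precision=4,suppress=True)
s=bot.read_state(); print(s["opening"]*87,s["force"],s["moment"],s["time_s"])
g0=s["position"]+s["tcp_rot"][:,0]*G; print(g0)
for n in("side",):
    c=bot.capture(n); cv2.imwrite(f"pics/{n}5.png",cv2.resize(c["frame"][110:270,220:420,::-1],None,fx=4,fy=4)); np.savez(f"pics/{n}5.npz",**c)
    r=tubefit(c,.07); print(n,r[:6]); a=r[0]
    print("pitch",np.degrees(np.arcsin(a[2])),"az",np.degrees(np.arctan2(a[1],a[0])))
# retreat along tool -x by 80, then straighten and regrasp at middle, tool tilt t
R=s["tcp_rot"]; print("back90",(-R[:,0]*90).round(1))
M=np.array([.5435,.0815,.080])
rows(s,[(97.9,-8,M+[0,0,.09]),(97.9,0,M+[0,0,.07]),(97.9,0,M)])
```

```text
62.49287442696129 [-0.4626  0.4356  0.3221] [ 0.091   0.0647 -0.0122] 10.7333
[0.5381 0.1125 0.0791]
side (array([-0.1379,  0.9904,  0.0028]), array([0.5488, 0.0488, 0.0797]), array([ 0.5584, -0.02  ,  0.0795]), array([0.5375, 0.13  , 0.0799]), np.int64(877), np.float64(0.0013468462478207904))
pitch 0.16000828740296877 az 97.92640820810385
back90 [-4.1 30.6 84.5]
[12.0, 1.5, -0.0, 9.7, -64.1, 99.3]
[19.9, 2.6, -0.0, 12.8, -86.6, 80.9]
[19.9, 2.6, -0.0, 12.8, -86.6, 10.9]
```

View pics/side5.png

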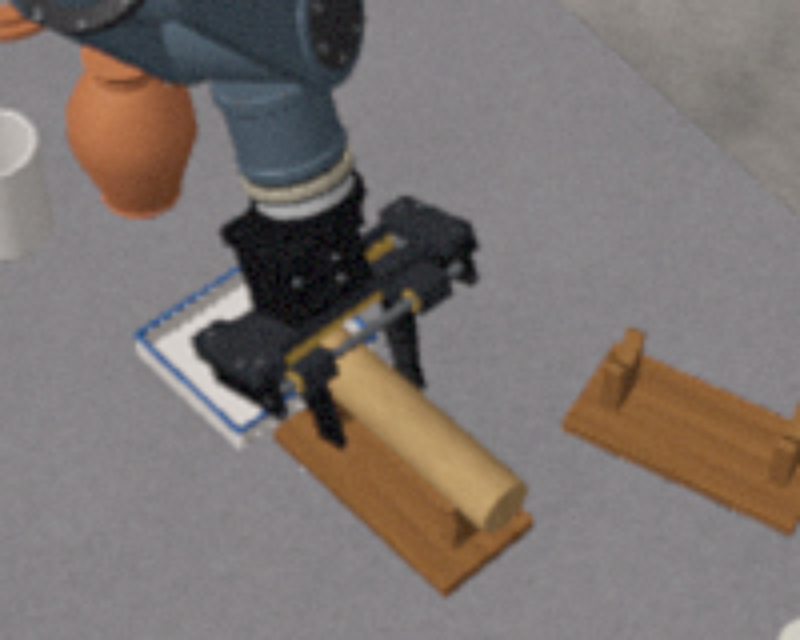

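Tube at rest, level, and closed end at (490,510). I'm backing off now. For the re-grasp I'll lean the tool towards the closed end so the mouth stays visible.

>>> step_arm(
  motion=[
    [[0, 0, 0, -1, 5, 14, 75], [0, 0, 0, -2, 15, 40, 80], [0, 0, 0, -4, 25, 70, 80], [0, 0, 0, -4, 31, 90, 80], [0, 0, 0, -4, 31, 100, 80]],
  ],
)

```text
time_s: 11.2
position: [0.5277, 0.2004, 0.3358]
tcp_rot: [[0.052, -0.129, 0.99], [-0.338, 0.931, 0.139], [-0.94, -0.342, 0.005]]
force: [0.6, -0.7, 0.5]
opening: 0.913
```

Run:
```python
from rig import bot
from h import *
np.set_printoptions(precision=4,suppress=True)
s=bot.read_state(); print(s["opening"]*87,s["force"],s["time_s"],s["joint_positions"].round(1))
R=orient(97.9,20)
M=np.array([.5435,.0815,.080])
rows(s,[(97.9,0,M+[0,0,.09]),(97.9,20,M-R[:,0]*.07),(97.9,20,M)])
```

```text
79.4685249414782 [ 0.6327 -0.7363  0.5466] 11.2 [ 13.8  32.1  93.6 -23.6  58.5  19. ]
[19.8, 3.0, -0.0, 15.8, -118.9, -2.3]
[39.6, 5.8, 0.0, 26.8, -198.0, -36.4]
[39.6, 5.8, 0.0, 23.5, -174.3, -102.2]
```

>>> step_arm(
  motion=[
    [[5, 0.8, 0, 4, -30, 0, 80], [12, 1.8, 0, 8, -65, 0, 80], [19, 2.8, 0, 15, -102, 0, 80], [26, 3.8, 0, 19, -138, 0, 80], [32, 4.7, 0, 23, -170, -10, 80], [37, 5.4, 0, 26, -190, -25, 80], [39.6, 5.8, 0, 27, -198, -37, 80], [39.6, 5.8, 0, 26, -194, -50, 80], [39.6, 5.8, 0, 25, -186, -70, 80], [39.6, 5.8, 0, 24, -179, -88, 80], [39.6, 5.8, 0, 24, -175, -99, 80], [39.6, 5.8, 0, 24, -174, -102, 80]],
  ],
)

```text
time_s: 12.2
position: [0.5502, 0.0257, 0.2288]
tcp_rot: [[-0.057, -0.128, 0.99], [0.338, 0.931, 0.14], [-0.939, 0.343, -0.009]]
force: [-1.2, -0.3, 0.2]
opening: 0.915
```

Run:
```python
from rig import bot
from h import *
np.set_printoptions(precision=4,suppress=True)
s=bot.read_state(); print(s["opening"]*87,s["force"],s["time_s"],s["joint_positions"].round(1))
print(s["position"]+s["tcp_rot"][:,0]*G,s["tcp_rot"])
M=np.array([.5435,.0815,.080])
rows(s,[(97.9,20,M)])
for n in("side","top"):
    c=bot.capture(n); cv2.imwrite(f"pics/{n}6.png",cv2.resize(c["frame"][110:270,220:420,::-1],None,fx=3,fy=3)); np.savez(f"pics/{n}6.npz",**c)
```

```text
79.59189129773249 [-1.1836 -0.3471  0.1999] 12.2 [-13.1  40.8  99.6  24.3  50.2 -38.5]
[0.5409 0.081  0.0752] [[-0.0566 -0.1279  0.9902]
 [ 0.3384  0.9306  0.1395]
 [-0.9393  0.3429 -0.0094]]
[0.0, -0.5, -0.1, 1.0, 0.5, 4.8]
```

View pics/side6.png

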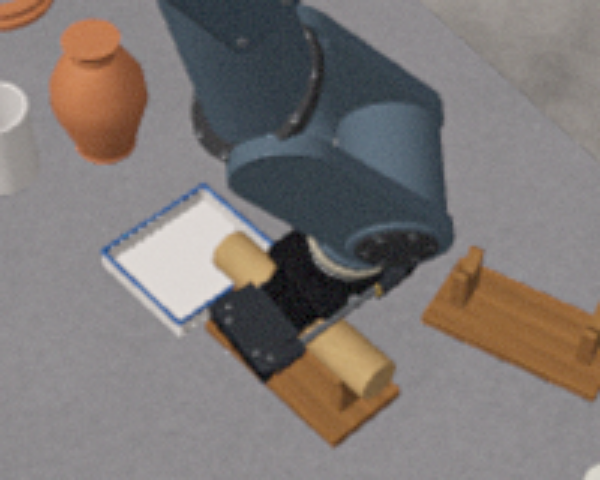

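View pics/top6.png

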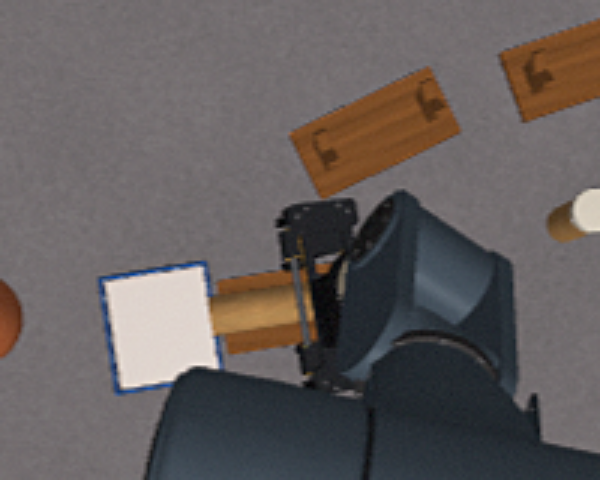

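The mouth (side view about (225,255), top view about (215,310)) stays visible past the gripper with this lean. I'll correct the height by 5 mm and grip.

>>> step_arm(
  motion=[
    [[0, -0.5, 0, 1, 0.5, 2.5, 80], [0, -0.5, 0, 1, 0.5, 5, 70], [0, -0.5, 0, 1, 0.5, 5, 60], [0, -0.5, 0, 1, 0.5, 5, 48], [0, -0.5, 0, 1, 0.5, 5, 44], [0, -0.5, 0, 1, 0.5, 5, 40], [0, -0.5, 0, 1, 0.5, 5, 30], [0, -0.5, 0, 1, 0.5, 5, 20], [0, -0.5, 0, 1, 0.5, 5, 20], [0, -0.5, 0, 1, 0.5, 5, 20]],
  ],
)

```text
time_s: 13.13
position: [0.5523, 0.0257, 0.2362]
tcp_rot: [[-0.044, -0.132, 0.99], [0.338, 0.931, 0.139], [-0.94, 0.34, 0.004]]
force: [-0.7, -0.9, 1.6]
opening: 0.478
```

Run:
```python
from rig import bot
from h import *
np.set_printoptions(precision=4,suppress=True)
s=bot.read_state(); print(s["opening"]*87,s["force"],s["moment"],s["time_s"],s["joint_positions"].round(1))
print(s["position"],s["position"]+s["tcp_rot"][:,0]*G,s["tcp_rot"])
c=bot.capture("side"); np.savez(f"pics/side7.npz",**c)
r=tubefit(c,.07); print(r[:6])
```

```text
41.571282616049054 [-0.7158 -0.8634  1.5996] [-0.2947  0.1425  0.077 ] 13.1333 [-13.1  40.1  99.3  24.4  50.4 -38.5]
[0.5523 0.0257 0.2362] [0.5451 0.0809 0.0825] [[-0.0437 -0.1323  0.9903]
 [ 0.3376  0.931   0.1392]
 [-0.9403  0.3404  0.0039]]
(array([-0.1364,  0.9903,  0.0257]), array([0.5547, 0.0069, 0.0795]), array([ 0.5584, -0.02  ,  0.0788]), array([0.5495, 0.0441, 0.0805]), np.int64(414), np.float64(0.001280320789325523))
```

>>> step_arm(
  motion=[
    [[0, 0, 0, 0, 0, 3, 20], [0, 0, 0, 0, 0, 8, 20], [0, 0, 0, 0, 0, 18, 20], [0, 0, 0, 0, 0, 35, 20], [0, 0, 0, 0, 0, 58, 20], [0, 0, 0, 0, 0, 84, 20], [0, 0, 0, 0, 0, 110, 20], [0, 0, 0, 0, 0, 133, 20], [0, 0, 0, 0, 0, 150, 20], [0, 0, 0, 0, 0, 159, 20], [0, 0, 0, 0, 0, 160, 20], [0, 0, 0, 0, 0, 160, 20]],
  ],
)

```text
time_s: 14.18
position: [0.552, 0.0258, 0.3964]
tcp_rot: [[-0.043, -0.133, 0.99], [0.337, 0.931, 0.139], [-0.941, 0.34, 0.005]]
force: [-0.9, 0.7, -3.8]
opening: 0.475
```

Run:
```python
from rig import bot
from h import *
np.set_printoptions(precision=4,suppress=True)
s=bot.read_state(); print(s["opening"]*87,s["force"],s["moment"],s["time_s"],s["joint_positions"].round(1))
print(s["position"],s["position"]+s["tcp_rot"][:,0]*G,s["tcp_rot"])
for n in("side","top"):
    c=bot.capture(n); cv2.imwrite(f"pics/{n}8.png",cv2.resize(c["frame"][90:250,200:400,::-1],None,fx=3,fy=3)); np.savez(f"pics/{n}8.npz",**c)
```

```text
41.28337383543357 [-0.9247  0.6709 -3.8078] [-0.4802 -0.0027  0.0079] 14.1833 [-13.1  26.1  92.9  19.9  69.4 -29.6]
[0.552  0.0258 0.3964] [0.545  0.0809 0.2426] [[-0.0431 -0.1326  0.9902]
 [ 0.337   0.9311  0.1394]
 [-0.9405  0.3397  0.0045]]
```

View pics/side8.png

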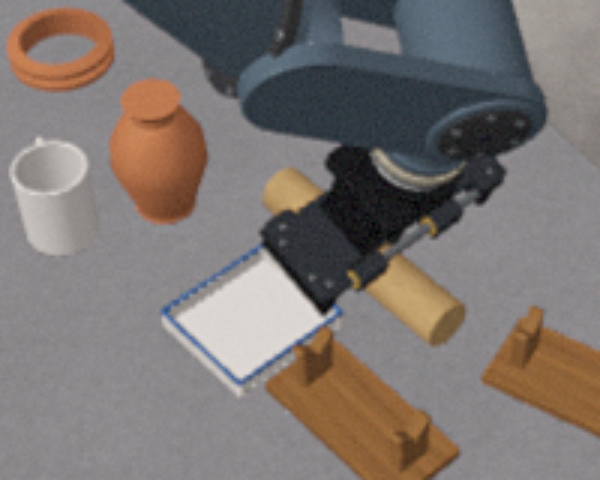

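View pics/top8.png

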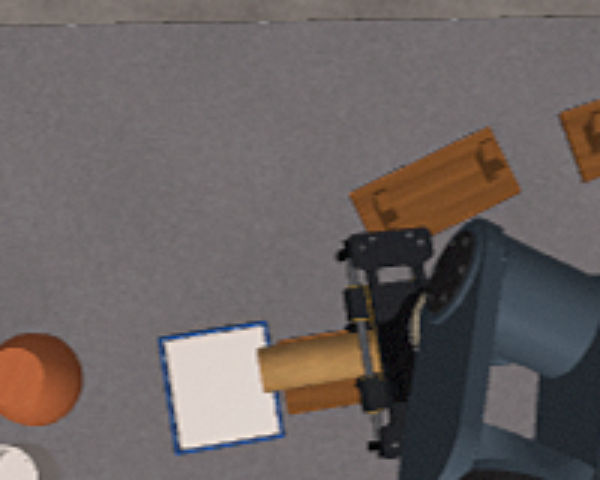

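Both views show the rim: side about (285,190), top about (262,370). I plan short dip pulses from a safe 10° dip, returning each time so I can read the moment and the picture.

```bash
cat >> h.py <<'E'
def tip(R,ang):
    "turn about jaw axis so mouth dips by ang more; keeps grasp point; R current rot -> rotvec, shift mm"
    w=-R[:,2]*ang; x=R[:,0]; x1=Ro.from_rotvec(w,degrees=True).apply(x)
    return np.r_[w,(x-x1)*G*1000].round(1)
E
python3 - <<'E'
from rig import bot
from h import *
s=bot.read_state(); R=s["tcp_rot"]
for a in(5,10): print(a,tip(R,a).tolist())
R2=Ro.from_rotvec(-R[:,2]*10,degrees=True).as_matrix()@R
for a in range(4,28,2): print("from10 to",10+a,tip(R2,a).tolist())
n=R[:,2]; o=[]
for i in range(6):
    bot.capture("top"); s=bot.read_state(); o.append(s["moment"]@n)
print(np.round(o,3),s["time_s"])
E
```

```text
5 [-5.0, -0.7, -0.0, -1.9, 13.5, 4.3]
10 [-9.9, -1.4, -0.0, -3.8, 27.3, 7.3]
from10 to 14 [-4.0, -0.6, -0.0, -1.6, 11.2, 1.6]
from10 to 16 [-5.9, -0.8, -0.0, -2.4, 16.8, 2.1]
from10 to 18 [-7.9, -1.1, -0.0, -3.2, 22.5, 2.4]
from10 to 20 [-9.9, -1.4, -0.0, -4.0, 28.1, 2.4]
from10 to 22 [-11.9, -1.7, -0.0, -4.8, 33.8, 2.3]
from10 to 24 [-13.9, -1.9, -0.0, -5.5, 39.4, 2.0]
from10 to 26 [-15.8, -2.2, -0.0, -6.3, 45.0, 1.5]
from10 to 28 [-17.8, -2.5, -0.0, -7.1, 50.6, 0.8]
from10 to 30 [-19.8, -2.8, -0.0, -7.9, 56.2, -0.1]
from10 to 32 [-21.8, -3.1, -0.0, -8.7, 61.8, -1.2]
from10 to 34 [-23.8, -3.3, -0.0, -9.5, 67.3, -2.5]
from10 to 36 [-25.7, -3.6, -0.0, -10.2, 72.7, -3.9]
[-0.399 -0.44  -0.387 -0.443 -0.458 -0.453] 14.5833
```

>>> step_arm(
  motion=[
    [[-3, -0.4, 0, -1, 8, 2.5, 20], [-6, -0.8, 0, -2.3, 16, 5, 20], [-9, -1.3, 0, -3.4, 25, 7, 20], [-9.9, -1.4, 0, -3.8, 27.3, 7.3, 20], [-9.9, -1.4, 0, -3.8, 27.3, 7.3, 20]],
  ],
)

```text
time_s: 15.0
position: [0.5483, 0.054, 0.4034]
tcp_rot: [[-0.021, -0.14, 0.99], [0.171, 0.975, 0.142], [-0.985, 0.172, 0.004]]
force: [0.7, 0.2, -4.3]
opening: 0.477
```

```bash
cat > look.py <<'E'
import sys
from rig import bot
from h import *
tag=sys.argv[1]; N=int(sys.argv[2])
s=bot.read_state(); o=[]
for i in range(N):
    c=bot.capture(("top","side")[i%2]); n=("top","side")[i%2]
    if i<2:
        r=c["frame"][150:240,220:360,::-1] if n=="top" else c["frame"][100:220,230:390,::-1]
        cv2.imwrite(f"pics/{n}_{tag}.png",c["frame"][:,:,::-1]); np.savez(f"pics/{n}_{tag}.npz",**c)
        (globals().__setitem__(n,cv2.resize(r,(800,int(r.shape[0]*800/r.shape[1]))[:2])))
    s=bot.read_state(); o.append(s["moment"]@s["tcp_rot"][:,2])
R=s["tcp_rot"]
print("moment",np.mean(o).round(4),"+-",(np.std(o)/len(o)**.5).round(3),"t",s["time_s"],"tilt",np.degrees(np.arctan2(R[:,0]@U,-R[2,0])).round(2),"grasp",(s["position"]+R[:,0]*G).round(4))
im=np.vstack([cv2.resize(top,(560,360)),cv2.resize(side,(560,420))[:230]]); cv2.imwrite(f"pics/L_{tag}.png",im)
E
python3 look.py a 8
```

```text
moment -0.2522 +- 0.007 t 15.4 tilt 9.91 grasp [0.5454 0.0805 0.2422]
```

View pics/L_a.png

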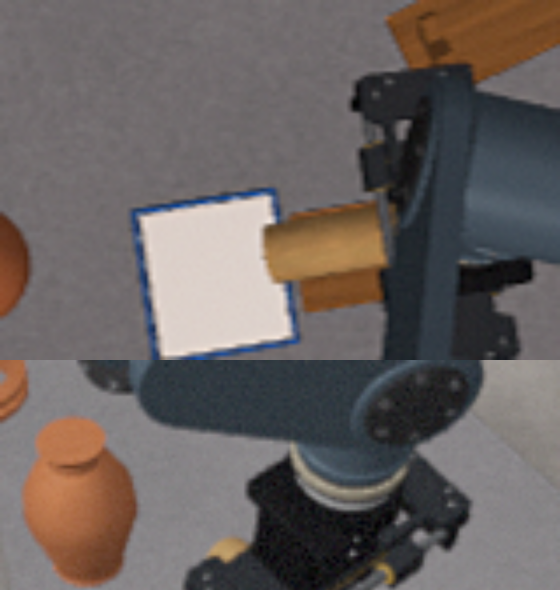

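>>> step_arm(
  motion=[
    [[-4, -0.6, 0, -1.6, 11.2, 1.6, 20], [-7.9, -1.1, 0, -3.2, 22.5, 2.4, 20], [-7.9, -1.1, 0, -3.2, 22.5, 2.4, 20], [-4, -0.6, 0, -1.6, 11.2, 1.6, 20], [0, 0, 0, 0, 0, 0, 20], [0, 0, 0, 0, 0, 0, 20]],
  ],
)

```text
time_s: 15.9
position: [0.5492, 0.051, 0.4031]
tcp_rot: [[-0.019, -0.136, 0.99], [0.173, 0.975, 0.138], [-0.985, 0.174, 0.005]]
force: [-0.4, -1.2, -3.4]
opening: 0.475
```

```bash
python3 look.py b18 6
```

```text
moment -0.2699 +- 0.019 t 16.2 tilt 9.87 grasp [0.5452 0.0813 0.2425]
```

>>> step_arm(
  motion=[
    [[-5, -0.7, 0, -2, 14, 2, 20], [-9.9, -1.4, 0, -4, 28.1, 2.4, 20], [-9.9, -1.4, 0, -4, 28.1, 2.4, 20], [-4, -0.6, 0, -1.6, 11.2, 1.6, 20], [0, 0, 0, 0, 0, 0, 20], [0, 0, 0, 0, 0, 0, 20]],
  ],
)

```text
time_s: 16.7
position: [0.5491, 0.0513, 0.4032]
tcp_rot: [[-0.019, -0.137, 0.99], [0.173, 0.975, 0.138], [-0.985, 0.174, 0.005]]
force: [0.1, -1.4, -3.8]
opening: 0.473
```

```bash
python3 look.py b20 6
```

```text
moment -0.3109 +- 0.016 t 17.0 tilt 9.87 grasp [0.5451 0.0815 0.2425]
```

View pics/L_b20.png

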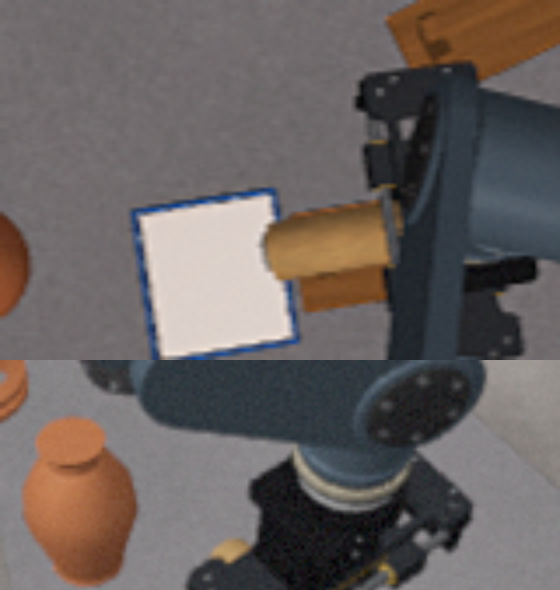

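Run:
```python
import cv2,numpy as np
ims=[]
for t in("a","b18","b20"):
    f=cv2.imread(f"pics/top_{t}.png")[195:225,275:325]; ims.append(cv2.resize(f,None,fx=8,fy=8,interpolation=cv2.INTER_NEAREST)[:,:260])
cv2.imwrite("pics/z1.png",np.hstack(ims))
for t in("a","b18","b20"):
    f=cv2.imread(f"pics/top_{t}.png")[:,:,::-1]; print(t,[tuple(int(v) for v in f[212,u]) for u in range(281,294)])
```

```text
a [(221, 211, 205), (220, 210, 203), (222, 209, 202), (225, 216, 213), (207, 191, 178), (170, 135, 99), (157, 115, 67), (162, 121, 72), (159, 118, 68), (156, 116, 68), (157, 118, 74), (163, 121, 74), (170, 128, 80)]
b18 [(221, 210, 204), (221, 210, 203), (220, 210, 205), (220, 210, 204), (226, 217, 212), (208, 190, 177), (172, 138, 100), (162, 117, 65), (166, 122, 72), (162, 120, 74), (163, 122, 72), (166, 124, 75), (172, 127, 78)]
b20 [(219, 208, 203), (220, 208, 201), (223, 214, 206), (230, 217, 211), (172, 166, 161), (132, 108, 88), (160, 119, 71), (169, 126, 74), (166, 121, 75), (163, 122, 74), (160, 119, 71), (167, 127, 78), (169, 124, 76)]
```

View pics/z1.png

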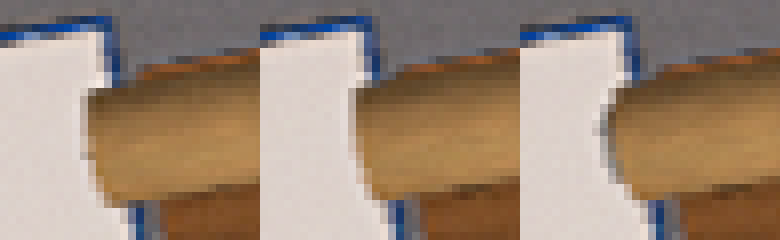

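Between the 18° and 20° pulses a thin grey sliver appeared at the mouth, at (605,130) in the third panel. So the stone is already about 5–6 mm out. From here I'll use smaller pulses.

>>> step_arm(
  motion=[
    [[-4.5, -0.6, 0, -1.8, 12.6, 1.8, 20], [-8.6, -1.2, 0, -3.5, 24.5, 2.4, 20], [-8.6, -1.2, 0, -3.5, 24.5, 2.4, 20], [-3, -0.4, 0, -1.2, 8.4, 1.2, 20], [0, 0, 0, 0, 0, 0, 20], [0, 0, 0, 0, 0, 0, 20]],
  ],
)

```text
time_s: 17.5
position: [0.549, 0.0517, 0.4033]
tcp_rot: [[-0.019, -0.137, 0.99], [0.172, 0.975, 0.139], [-0.985, 0.173, 0.005]]
force: [-0.8, -0.1, -4.1]
opening: 0.471
```

```bash
cat > meas.py <<'E'
import sys
from h import *
tag=sys.argv[1]
c=dict(np.load(f"pics/top_{tag}.npz")); f=c["frame"]
z=cv2.resize(f[190:230,265:335,::-1],None,fx=10,fy=10,interpolation=cv2.INTER_NEAREST); cv2.imwrite(f"pics/z_{tag}.png",z)
for v in(208,210,212,214,216): print(v,[tuple(int(x) for x in f[v,u]) for u in range(277,290)])
from rig import bot
s=bot.read_state(); R=s["tcp_rot"]; g=s["position"]+R[:,0]*G
tilt=np.degrees(np.arctan2(R[:,0]@U,-R[2,0])); dip=np.radians(20-tilt)
ax=U*np.cos(dip)-np.array([0,0,1])*np.sin(dip); up=U*np.sin(dip)+np.array([0,0,1])*np.cos(dip)
m=g+.0985*ax
print("dip",np.degrees(dip),"rim top px",proj(c,m+.021*up))
for p in(0,5,10,15,20,25): print(p,proj(c,m+p/1000*ax+.010*up).round(2))
E
python3 look.py c1 6; python3 meas.py c1
```

```text
moment -0.3308 +- 0.016 t 17.8 tilt 9.88 grasp [0.5452 0.0814 0.2425]
208 [(221, 207, 203), (221, 208, 201), (221, 208, 203), (222, 209, 203), (226, 215, 206), (234, 222, 214), (241, 228, 220), (219, 208, 201), (172, 164, 163), (131, 114, 100), (115, 81, 40), (120, 87, 52), (125, 92, 58)]
210 [(220, 207, 200), (220, 209, 203), (220, 209, 201), (228, 216, 211), (178, 168, 161), (86, 81, 77), (67, 65, 59), (79, 76, 70), (78, 77, 77), (122, 94, 68), (150, 110, 66), (144, 110, 66), (147, 108, 68)]
212 [(221, 211, 203), (220, 208, 201), (222, 213, 205), (229, 217, 210), (186, 175, 170), (112, 108, 101), (108, 103, 97), (112, 103, 98), (108, 106, 102), (138, 114, 91), (162, 119, 72), (167, 121, 72), (164, 121, 74)]
214 [(221, 211, 204), (221, 209, 203), (221, 209, 203), (227, 215, 209), (201, 191, 184), (144, 138, 132), (125, 122, 113), (131, 130, 121), (132, 131, 124), (140, 129, 112), (166, 130, 87), (174, 130, 77), (170, 130, 78)]
216 [(221, 210, 202), (220, 208, 203), (221, 208, 202), (223, 212, 206), (229, 217, 210), (176, 168, 161), (117, 115, 107), (125, 119, 114), (125, 122, 115), (119, 119, 115), (154, 127, 96), (174, 129, 74), (168, 126, 78)]
dip 10.124890198090904 rim top px [285.79230346 212.16175621]
0 [286.74 212.24]
5 [285.01 212.54]
10 [283.27 212.83]
15 [281.54 213.13]
20 [279.81 213.43]
25 [278.08 213.73]
```

View pics/z_c1.png

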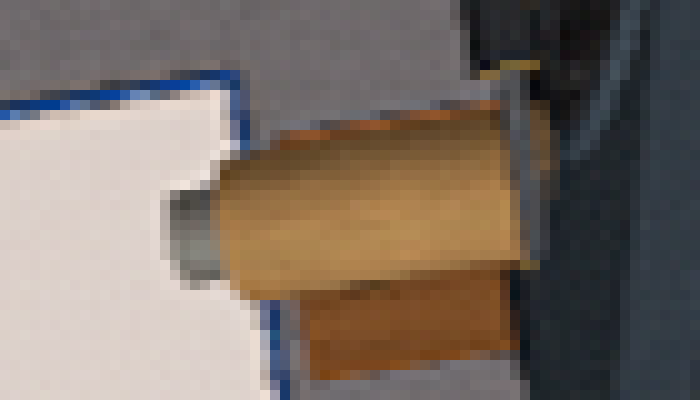

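The stone now stands out clearly in grey, with its tip at (170,235) in the zoom and the rim at (220,230). That makes about 16.5 mm. By moment and picture, the first 18° pulse moved it about 5 mm, so I'll repeat that pulse once.

>>> step_arm(
  motion=[
    [[-4, -0.6, 0, -1.6, 11.2, 1.6, 20], [-7.7, -1.1, 0, -3.1, 22, 2.4, 20], [-7.7, -1.1, 0, -3.1, 22, 2.4, 20], [-3, -0.4, 0, -1.2, 8.4, 1.2, 20], [0, 0, 0, 0, 0, 0, 20], [0, 0, 0, 0, 0, 0, 20]],
  ],
)

```text
time_s: 18.3
position: [0.549, 0.0517, 0.4033]
tcp_rot: [[-0.019, -0.137, 0.99], [0.172, 0.975, 0.139], [-0.985, 0.173, 0.005]]
force: [-0.2, -0.2, -3.6]
opening: 0.474
```

```bash
python3 look.py c2 4; python3 meas.py c2
```

```text
moment -0.3305 +- 0.008 t 18.5 tilt 9.87 grasp [0.5452 0.0811 0.2424]
208 [(220, 209, 202), (221, 208, 201), (223, 209, 204), (229, 217, 210), (233, 220, 214), (237, 226, 217), (239, 227, 220), (243, 231, 225), (225, 215, 211), (154, 139, 129), (113, 80, 39), (119, 87, 49), (124, 92, 58)]
210 [(220, 209, 202), (228, 217, 210), (181, 170, 164), (89, 84, 78), (68, 64, 57), (73, 70, 65), (73, 68, 64), (72, 70, 64), (74, 74, 74), (122, 93, 66), (146, 105, 60), (145, 106, 64), (144, 109, 64)]
212 [(223, 212, 203), (232, 219, 212), (172, 162, 156), (89, 86, 78), (100, 96, 89), (106, 103, 97), (105, 101, 94), (106, 101, 95), (107, 106, 101), (133, 111, 89), (161, 121, 75), (167, 121, 73), (165, 122, 73)]
214 [(221, 210, 204), (229, 217, 210), (182, 173, 164), (119, 114, 107), (126, 121, 112), (130, 126, 118), (132, 128, 121), (131, 127, 121), (127, 128, 121), (138, 125, 109), (164, 128, 87), (172, 128, 72), (170, 129, 76)]
216 [(224, 213, 207), (225, 213, 206), (201, 188, 183), (144, 138, 131), (124, 122, 114), (131, 129, 118), (131, 128, 121), (127, 126, 118), (127, 126, 119), (125, 125, 122), (153, 127, 95), (174, 130, 71), (168, 129, 76)]
dip 10.128294689104264 rim top px [285.89610937 212.15357473]
0 [286.85 212.23]
5 [285.11 212.53]
10 [283.37 212.83]
15 [281.64 213.13]
20 [279.91 213.42]
25 [278.18 213.72]
```

View pics/z_c2.png

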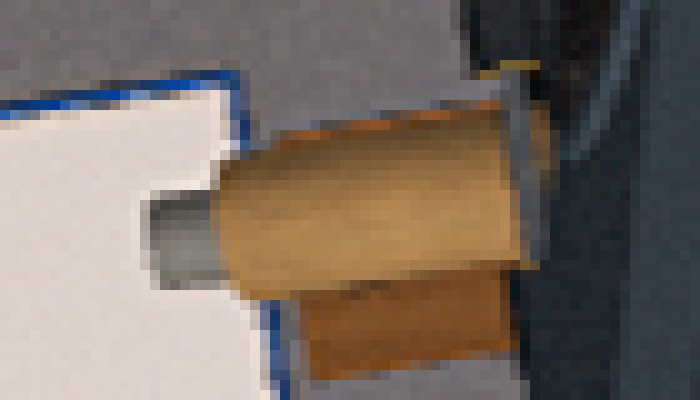

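The stone's tip is at (148,240) and the rim at (220,230), which comes to about 22 mm standing out. I'll level the tube and lay it back.

Run:
```python
from rig import bot
from h import *
s=bot.read_state(); R=s["tcp_rot"]
R1=np.array([[-0.0437,-0.1323,0.9903],[0.3376,0.931,0.1392],[-0.9403,0.3404,0.0039]]); p1=np.array([.5523,.0257,.2362])
print(delta(R,s["position"],R1,p1).tolist(),delta(R,s["position"],R1,p1+[0,0,.1602]).tolist())
print(tip(R,-5).tolist(),tip(R,-10.1).tolist())
```

```text
[9.9, 1.4, -0.0, 3.9, -27.6, -167.3] [9.9, 1.4, -0.0, 3.9, -27.6, -7.1]
[5.0, 0.7, 0.0, 2.0, -13.8, -3.1] [10.0, 1.4, 0.0, 3.9, -27.5, -7.4]
```

>>> step_arm(
  motion=[
    [[2, 0.3, 0, 0.8, -5.5, -1.2, 20], [4.5, 0.6, 0, 1.8, -12.4, -3, 20], [7, 1, 0, 2.7, -19, -5, 20], [9, 1.3, 0, 3.4, -24.5, -6.5, 20], [10, 1.4, 0, 3.8, -27.3, -7.3, 20], [10, 1.4, 0, 3.8, -27.3, -7.3, 20], [10, 1.4, 0, 3.8, -27.3, -7.3, 20]],
  ],
)

```text
time_s: 19.08
position: [0.5524, 0.026, 0.3962]
tcp_rot: [[-0.043, -0.133, 0.99], [0.338, 0.931, 0.139], [-0.94, 0.341, 0.004]]
force: [-0.2, 0.3, -3.6]
opening: 0.471
```

Run:
```python
from rig import bot
from h import *
s=bot.read_state(); R=s["tcp_rot"]; print(s["position"],s["force"],s["time_s"])
R1=np.array([[-0.0437,-0.1323,0.9903],[0.3376,0.931,0.1392],[-0.9403,0.3404,0.0039]]); p1=np.array([.5523,.0257,.2362])
print(delta(R,s["position"],R1,p1).tolist())
c=bot.capture("top");np.savez("pics/top_d.npz",**c)
f=c["frame"]
cv2.imwrite(f"pics/z_d.png",cv2.resize(f[180:240,255:355,::-1],None,fx=8,fy=8,interpolation=cv2.INTER_NEAREST))
c=bot.capture("side");np.savez("pics/side_d.npz",**c); r=tubefit(c,.15);print(r[:6])
```

```text
[0.55235929 0.02595048 0.39617973] [-0.21907698  0.30988423 -3.56501129] 19.0833
[-0.0, 0.0, -0.0, -0.1, -0.3, -160.0]
(array([-0.13707321,  0.99055875, -0.00207404]), array([0.5549346 , 0.00723788, 0.24024047]), array([ 0.55857169, -0.0190455 ,  0.2402955 ]), array([0.54935747, 0.04754097, 0.24015608]), np.int64(519), np.float64(0.0011659605436608947))
```

View pics/z_d.png

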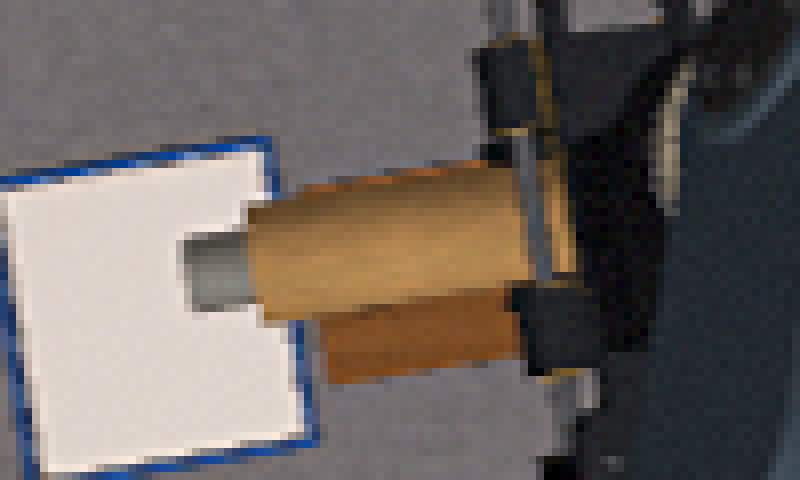

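The tube is level and the stone's end stands out (zoom (185,275), rim at (250,265)). Descending.

>>> step_arm(
  motion=[
    [[0, 0, 0, 0, 1, -5, 20], [0, 0, 0, 0, 1, -15, 20], [0, 0, 0, 0, 1, -32, 20], [0, 0, 0, 0, 1, -54, 20], [0, 0, 0, 0, 1, -78, 20], [0, 0, 0, 0, 1, -102, 20], [0, 0, 0, 0, 1, -122, 20], [0, 0, 0, 0, 1, -137, 20], [0, 0, 0, 0, 1, -147, 20], [0, 0, 0, 0, 1, -153, 20], [0, 0, 0, 0, 1, -156, 20], [0, 0, 0, 0, 1, -157, 20]],
  ],
)

```text
time_s: 20.18
position: [0.5525, 0.0268, 0.2389]
tcp_rot: [[-0.043, -0.132, 0.99], [0.339, 0.93, 0.139], [-0.94, 0.342, 0.005]]
force: [-0.4, 0.4, -3.2]
opening: 0.48
```

>>> step_arm(
  motion=[
    [[0, 0, 0, 0, 0, -0.6, 20], [0, 0, 0, 0, 0, -1.2, 20], [0, 0, 0, 0, 0, -1.8, 20], [0, 0, 0, 0, 0, -2.4, 20], [0, 0, 0, 0, 0, -2.4, 20]],
  ],
)

```text
time_s: 20.6
position: [0.5524, 0.0267, 0.2371]
tcp_rot: [[-0.043, -0.133, 0.99], [0.339, 0.93, 0.139], [-0.94, 0.342, 0.005]]
force: [0.1, 0.0, -2.3]
opening: 0.478
```

Contact is just beginning. I'll go down a little further until the rest carries the weight.

>>> step_arm(
  motion=[
    [[0, 0, 0, 0, 0, -0.5, 20], [0, 0, 0, 0, 0, -1, 20], [0, 0, 0, 0, 0, -1, 20]],
  ],
)

```text
time_s: 20.85
position: [0.5522, 0.0268, 0.2362]
tcp_rot: [[-0.044, -0.132, 0.99], [0.34, 0.93, 0.139], [-0.94, 0.342, 0.004]]
force: [-2.0, -0.7, 0.4]
opening: 0.477
```

>>> step_arm(
  motion=[
    [[0, 0, 0, 0, 0, -0.3, 20], [0, 0, 0, 0, 0, -0.3, 42], [0, 0, 0, 0, 0, -0.3, 43], [0, 0, 0, 0, 0, -0.3, 44], [0, 0, 0, 0, 0, -0.3, 48], [0, 0, 0, 0, 0, -0.3, 55], [0, 0, 0, 0, 0, -0.3, 65], [0, 0, 0, 0, 0, -0.3, 75], [0, 0, 0, 0, 0, -0.3, 80], [0, 0, 0, 0, 0, -0.3, 80], [0, 0, 0, 0, 0, -0.3, 80]],
  ],
)

```text
time_s: 21.77
position: [0.5524, 0.0268, 0.2355]
tcp_rot: [[-0.043, -0.132, 0.99], [0.339, 0.93, 0.139], [-0.94, 0.342, 0.005]]
force: [0.2, -0.3, -1.2]
opening: 0.886
```

Run:
```python
from rig import bot
from h import *
s=bot.read_state(); R=s["tcp_rot"]; print(s["opening"]*87,s["force"],s["time_s"],(-R[:,0]*100).round(1))
c=bot.capture("side");np.savez("pics/side_e.npz",**c); r=tubefit(c,.07);print(r[:6])
```

```text
77.11678332692735 [ 0.21521902 -0.33224091 -1.19854797] 21.7667 [  4.3 -33.9  94. ]
(array([-0.13892957,  0.98993198,  0.02707839]), array([0.55439087, 0.00915909, 0.07968166]), array([ 0.55824934, -0.01833411,  0.07892962]), array([0.54904914, 0.04722122, 0.08072281]), np.int64(425), np.float64(0.0014572286266540321))
```

Next I retreat along the tool axis, then move up and away towards the robot's side so both cameras can see.

>>> step_arm(
  motion=[
    [[0, 0, 0, 0, -4, 10, 80], [0, 0, 0, 1, -12, 32, 80], [0, 0, 0, 3, -24, 65, 80], [0, 0, 0, 4, -34, 95, 80], [0, 0, 0, 5, -46, 125, 80], [0, 0, 0, 5, -70, 155, 80], [0, 0, 0, 0, -105, 175, 80], [0, 0, 0, -10, -145, 185, 80], [0, 0, 0, -20, -185, 190, 80], [0, 0, 0, -30, -220, 190, 80], [0, 0, 0, -30, -245, 190, 80], [0, 0, 0, -30, -250, 190, 80]],
  ],
)

```text
time_s: 22.82
position: [0.5217, -0.2278, 0.4265]
tcp_rot: [[-0.04, -0.128, 0.991], [0.336, 0.932, 0.134], [-0.941, 0.338, 0.006]]
force: [0.8, 0.7, -0.1]
opening: 0.924
```

Run:
```python
from rig import bot
from h import *
np.set_printoptions(precision=4,suppress=True)
for n in("top","side"):
    c=bot.capture(n);np.savez(f"pics/{n}_f.npz",**c); r=tubefit(c,.07);print(n,r[:6],np.degrees(np.arcsin(r[0][2])))
    f=c["frame"]; k=f[180:250,240:365] if n=="top" else f[100:280,200:440]
    cv2.imwrite(f"pics/{n}_f.png",cv2.resize(k[:,:,::-1],None,fx=6 if n=="top" else 3,fy=6 if n=="top" else 3,interpolation=cv2.INTER_NEAREST))
print(bot.read_state()["time_s"])
```

```text
top (array([-0.1358,  0.9907, -0.0011]), array([0.5436, 0.0833, 0.0798]), array([ 0.5568, -0.0129,  0.0799]), array([0.5305, 0.1789, 0.0796]), np.int64(816), np.float64(0.0010622983345017177)) -0.0649823869352837
side (array([-0.1372,  0.9905, -0.0032]), array([0.546 , 0.0699, 0.0796]), array([ 0.5582, -0.0183,  0.0799]), array([0.5312, 0.1767, 0.0793]), np.int64(1077), np.float64(0.001167250302247097)) -0.18564723749106143
22.9167
```

View pics/top_f.png

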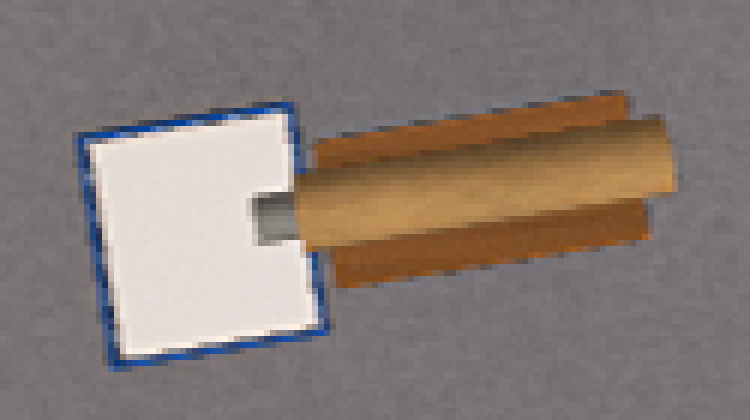

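View pics/side_f.png

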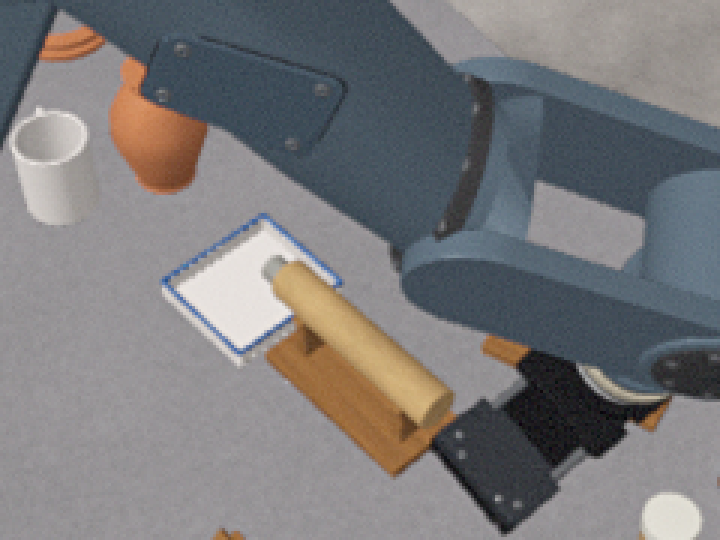

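Run:
```python
from h import *
c=dict(np.load("pics/top_f.npz")); f=c["frame"]
for v in range(213,220): print(v,[tuple(int(x) for x in f[v,u]) for u in range(279,293)])
r=tubefit(c,.07); a,o=r[0],r[1]
m=o+a*((.0813+.1*.99-o[1])/a[1])
for zz,off in((.101,.021),(.0865,.010)):
  for u in (281,282,283,288,289,290): 
    print(zz,u,((ray(c,u,215.5,.08+off)-np.array([.5435,.0815,0]))@U*1000).round(1))
```

```text
213 [(229, 221, 214), (234, 226, 221), (206, 194, 187), (118, 112, 107), (73, 68, 64), (80, 77, 73), (78, 75, 70), (81, 77, 73), (83, 81, 79), (96, 84, 74), (138, 104, 66), (160, 117, 71), (158, 116, 69), (160, 119, 72)]
214 [(230, 221, 217), (235, 226, 221), (208, 196, 188), (126, 120, 113), (90, 84, 79), (98, 95, 88), (100, 96, 89), (105, 102, 92), (107, 102, 98), (97, 97, 90), (146, 111, 77), (174, 127, 76), (169, 124, 74), (167, 125, 77)]
215 [(228, 219, 213), (234, 226, 219), (212, 198, 191), (137, 131, 124), (110, 103, 95), (115, 109, 103), (121, 113, 107), (126, 118, 109), (122, 117, 112), (123, 122, 118), (164, 131, 98), (187, 137, 79), (178, 135, 82), (174, 131, 79)]
216 [(229, 220, 215), (233, 225, 221), (227, 214, 207), (171, 159, 153), (125, 120, 109), (133, 128, 121), (135, 131, 123), (138, 134, 126), (136, 131, 124), (131, 131, 130), (160, 130, 99), (185, 133, 75), (182, 135, 80), (179, 134, 80)]
217 [(229, 221, 215), (230, 222, 217), (237, 229, 223), (192, 183, 175), (129, 128, 121), (137, 136, 128), (138, 137, 130), (141, 140, 130), (139, 138, 131), (135, 140, 135), (152, 136, 113), (176, 133, 80), (181, 137, 81), (180, 138, 87)]
218 [(228, 221, 215), (230, 221, 216), (237, 227, 222), (195, 184, 178), (128, 128, 121), (134, 129, 123), (137, 134, 126), (135, 133, 124), (133, 131, 124), (135, 133, 128), (148, 133, 115), (174, 138, 93), (179, 134, 80), (178, 134, 82)]
219 [(228, 220, 214), (229, 220, 215), (236, 225, 221), (215, 201, 193), (151, 146, 136), (126, 121, 111), (126, 121, 112), (120, 115, 107), (114, 111, 102), (104, 101, 96), (127, 113, 98), (170, 132, 90), (183, 134, 76), (184, 135, 84)]
0.101 281 125.2
0.101 282 122.1
0.101 283 119.0
0.101 288 103.6
0.101 289 100.5
0.101 290 97.4
0.0865 281 126.0
0.0865 282 122.9
0.0865 283 119.8
0.0865 288 104.2
0.0865 289 101.1
0.0865 290 97.9
```

The top view has the tube lying in the rest, with the mouth at (300,210) towards the tray and the stone tip at (253,220) about 23 mm out. The side view agrees, with the stone end at (272,267). One quick check of the bystanders before handing in.

Run:
```python
from rig import bot
from h import *
c0=dict(np.load("pics/top0.npz")); c=dict(np.load("pics/top_f.npz")); cs0=dict(np.load("pics/side0.npz")); cs=dict(np.load("pics/side_f.npz"))
for n,p,zl in(("short",(.63,-.223),.11),("mug",(.428,.46),.08),("vase",(.533,.43),.14)):
    for A,B in((c0,c),(cs0,cs)):
        o=[]
        for q in(A,B):
            W=pts(q); m=(np.hypot(W[...,0]-p[0],W[...,1]-p[1])<.05)&(W[...,2]>zl)&(W[...,2]<.16); o.append((W[m].mean(0).round(3).tolist(),int(m.sum())))
        print(n,o)
print(bot.hand_in()); print(bot.read_state()["time_s"])
```

```text
short [([0.629, -0.221, 0.122], 178), ([0.635, -0.214, 0.121], 87)]
short [([0.628, -0.227, 0.121], 301), ([0.628, -0.227, 0.121], 305)]
mug [([0.43, 0.465, 0.088], 138), ([0.429, 0.463, 0.089], 134)]
mug [([0.428, 0.458, 0.087], 182), ([0.427, 0.458, 0.087], 183)]
vase [([0.533, 0.432, 0.15], 297), ([0.533, 0.432, 0.15], 299)]
vase [([0.533, 0.428, 0.15], 215), ([0.517, 0.436, 0.149], 61)]
the job is handed in; nothing more can be done
None
the job is handed in; nothing more can be done
```

The job is done and handed in at about 23 s. The tube is back in the left-most rest, mouth towards the tray, with the first stone's end standing out about 23 mm.

I laid the standing tube in the rest, let go, and took it again near its middle. I lifted it and tipped it with short dips of 18 to 20 degrees, checking the camera after each, until the stone stood out. Then I levelled it, lowered it until the rest carried it, and let go.

Last checks:
- **Tube:** it lies level to within 0.2 degrees, with its axis about 80 mm above the table. Its middle is within about 1 mm of the rest's centre along its length. The two cameras disagree by 3 to 4 mm along y, so I took that relative to the rest in each view.
- **Stone:** I measured 22 to 23 mm standing out in the air and about 23 mm in the rest, a little over the 2 cm asked.
- **Capped tube, mug and vase:** all unmoved. One view of the capped tube and one of the vase read off by up to about 18 mm, each with far fewer points, most likely because the arm partly hid them. The other camera showed no change for either.
- **Forces:** the readings I took stayed within about 5 N. The gripper is clear of everything.

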